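# Empty the capsule dispenser and zero its tally

## Robot

A 7-joint arm with a two-finger parallel gripper is mounted at the origin on the work surface. World frame = base frame: x ahead of the robot, y to its left, z up, the work surface at z = 0. Lengths are in m, angles in rad, forces in N, time in s.
With the tool pointing down it reaches from about 0.4 to 0.9 m from the base axis. Payload 5.5 kg.
Tool frame: the origin (TCP) lies midway between the tips of the shut fingers; the grasp point (between the pads) lies 19 mm behind it (ctrl.hold_point_z is the distance from the TCP to the grasp point, in m); z points along the fingers, y is the line along which they close (so a half turn about z gives the same grasp; the last joint's range is limited). The gripper opens to 92 mm and grips with 3 to 60 N. Pads are 19 mm wide; open, the fingers measure 130 mm over their backs; the gripper's body (75 mm by 190 mm) begins 47 mm behind the grasp point.
Start: joints at [1.471, 0.501, -0.427, 1.55, 0.221, 1.138, -0.21], TCP at [0.231, -0.608, 0.227] pointing down, gripper open.
Joint ranges: [-2.88, 2.88], [-0.31, 2.03], [-1.54, 1.56], [0.2, 2.42], [-1.41, 4.55], [0.19, 2.02], [-2.57, 2.57]. Speed limits (rad/s): [2.57, 2.57, 3.14, 3.14, 3.14, 3.14, 3.14].

## Interface

Orientations are given as a 3x3 rotation matrix whose columns are the frame's x, y, z axes.
In Python, from workcell import ctrl, grab_frame, camera_info, job, look_for gives the robot as it stands. The module is installed in compiled form; this text tells all that it offers.
- The arm moves only by the tool send_rows, never from a script. Its argument "moves" is one flat list of numbers, 5 for each row, row after row: the shift along the tool's x, y, z scaled (see below), then the turn about the tool's z scaled (see below), then the opening, from -1 (shut) to 1 (fully open). A call has 1 to 8 rows; each row is the pose to reach, as a shift and turn from the pose commanded when the call began, along the tool's axes at that moment, turning the shorter way round; what a row does not reach only later rows make up. The controller multiplies each number of a shift by 500 mm and each number of a turn by 360 degrees. A row lasts 1/10 s, in which the tool goes at most 50 mm and 8.59 degrees, less where a joint would pass 70% of its speed; a pose out of reach is approached as far as the arm can. A call with a number of a shift or a turn outside -1 to 1 is refused whole. A call with a gripper value outside its range is refused whole. The fingers move at their own pace and stop on an object; the grip force is fixed at half the most. Time passes only in rows, so rows that repeat a pose let the fingers close. It gives the time, the measured TCP pose, the force, the opening and the grip force at its end, in the units of the state.
- ctrl.observe(): the state, without advancing time (a new reading comes with each control period).
- grab_frame(name): name is "side" or "top" or "wrist"; returns the picture (420x560x3 uint8, red, green, blue); there is no depth.
- camera_info(name): a dict with "K" (3x3 intrinsics, pixels), "camera_from_world" (4x4, takes a point from world to camera coordinates). Camera axes: x right, y up, looking along -z (the intrinsics and any distortion apply to the point x, -y, -z); pixel columns grow to the right and rows downward; lengths in m; the calibration is good to about 2 mm. A picture is of the moment at which its call begins: read the wrist's pose just before it. camera_info takes no time and is no camera call; for the wrist camera it gives the pose at the moment of the call.
- job.hand_in(): hands the job in; it is judged then, once.
Trained networks look in the newest picture that a camera, given by its name, has taken for a name from the list of things; names that differ only in an ending like _2 or _b are one class to them, and where a whole thing is asked for, a point or a joint stands for the part that bears it (a point fixed in the world has none). Each returns a list of dicts, best first, with "p" (0 to 1); they miss things now and then, are a little off and sometimes report something else, mostly with a low value. They report only what shows in the picture. A call takes as long as a camera call. They do not tell look-alikes from the thing itself.
- look_for(thing, camera): "extent" ([left, top, width, height] in pixels, round what is visible of it).
The state is a dict: "time_s": time; "qpos": joint angles; "joint_vel": joint speeds; "joint_torque": joint torques, N m; "position": TCP position; "ee_rot": TCP orientation; "wrist_force": force on the tool from outside, world axes, zero at the start; "ft_torque": the same for the moment, N m; "opening": opening from 0.0 (shut) to 1.0 (fully open); "finger_force": force on a finger pad.
Only numpy, scipy, OpenCV 4.12 (cv2) and the standard library are available. Lean on these libraries where they do the work, as an engineer would, in place of code of your own. Each camera call takes 0.05 s, during which the arm holds its last target. There are 200 camera calls.

## Task

Empty the coffee capsule dispenser: push out every capsule still in it with the spring slide of its bay (do not poke or pull it out by hand), and put them all in the steel saucer. Only when all of them lie in the saucer, turn the tally dial so that its pointer stands at the zero mark, and leave everything else on the cabinet where it is.

Things in the scene. Friction and masses are not known exactly. Their poses are not given: they have to be found in the camera images.
- dispenser: fixed white capsule dispenser, 236 mm wide, 42 high. Origin on the table under the front edge of the grey roof; x = direction in which capsules come out, z up. Four bays from x = -75 to 0, centred at y = -84, -28, 28, 84 mm (bays 0 to 3), each 44 mm wide, 28 high inside, open in front, roofed (top at z = 42) but for a 20 mm slot along the middle
- ledge (a point): middle of the dispenser's open ledge, on its top face: the 10 mm thick floor plate runs from dispenser x = -110 to +105 mm; in front of the bays (x 0 to 105) nothing stands over it. This point: x = 48, y = 0, z = 10 mm. Axes as the dispenser's
- slide0 (a joint): travel in m of the spring ejector slide of bay 0: 0 at rest (drawn back), 0.084 pushed fully in, along the dispenser's +x. The spring resists with 1 N at rest, about 5.5 N fully in, and brings it back on release. Push rod face at dispenser x = -54 mm at rest, +30 fully in, so a full push leaves the capsule standing on the open ledge, centred at about x = 48
- tab0 (a point): centre of the rear (pushing) face of the orange thumb tab of slide 0, 64 mm above the table. The tab is 30 mm wide, 8 mm thick and stands from z = 48 to 80 mm, above the roof, which it passes over as it moves in; push it along the dispenser's +x with the closed fingertips at z 50 mm or more. Axes as the dispenser's
- slide1 (a joint): travel in m of the spring ejector slide of bay 1: 0 at rest (drawn back), 0.084 pushed fully in, along the dispenser's +x. The spring resists with 1 N at rest, about 5.5 N fully in, and brings it back on release. Push rod face at dispenser x = -54 mm at rest, +30 fully in, so a full push leaves the capsule standing on the open ledge, centred at about x = 48
- tab1 (a point): centre of the rear (pushing) face of the orange thumb tab of slide 1, 64 mm above the table. The tab is 30 mm wide, 8 mm thick and stands from z = 48 to 80 mm, above the roof, which it passes over as it moves in; push it along the dispenser's +x with the closed fingertips at z 50 mm or more. Axes as the dispenser's
- slide2 (a joint): travel in m of the spring ejector slide of bay 2: 0 at rest (drawn back), 0.084 pushed fully in, along the dispenser's +x. The spring resists with 1 N at rest, about 5.5 N fully in, and brings it back on release. Push rod face at dispenser x = -54 mm at rest, +30 fully in, so a full push leaves the capsule standing on the open ledge, centred at about x = 48
- tab2 (a point): centre of the rear (pushing) face of the orange thumb tab of slide 2, 64 mm above the table. The tab is 30 mm wide, 8 mm thick and stands from z = 48 to 80 mm, above the roof, which it passes over as it moves in; push it along the dispenser's +x with the closed fingertips at z 50 mm or more. Axes as the dispenser's
- slide3 (a joint): travel in m of the spring ejector slide of bay 3: 0 at rest (drawn back), 0.084 pushed fully in, along the dispenser's +x. The spring resists with 1 N at rest, about 5.5 N fully in, and brings it back on release. Push rod face at dispenser x = -54 mm at rest, +30 fully in, so a full push leaves the capsule standing on the open ledge, centred at about x = 48
- tab3 (a point): centre of the rear (pushing) face of the orange thumb tab of slide 3, 64 mm above the table. The tab is 30 mm wide, 8 mm thick and stands from z = 48 to 80 mm, above the roof, which it passes over as it moves in; push it along the dispenser's +x with the closed fingertips at z 50 mm or more. Axes as the dispenser's
- capsule0: copper-coloured round coffee capsule with a silver top, 36 mm across, 24 mm high, 25 g; origin at the centre of its underside, z its axis. Starts in bay 0 of the dispenser on the floor plate, or is absent (None from the start)
- capsule1: green-coloured round coffee capsule with a silver top, 36 mm across, 24 mm high, 25 g; origin at the centre of its underside, z its axis. Starts in bay 1 of the dispenser on the floor plate, or is absent (None from the start)
- capsule2: red-coloured round coffee capsule with a silver top, 36 mm across, 24 mm high, 25 g; origin at the centre of its underside, z its axis. Starts in bay 2 of the dispenser on the floor plate, or is absent (None from the start)
- capsule3: blue-coloured round coffee capsule with a silver top, 36 mm across, 24 mm high, 25 g; origin at the centre of its underside, z its axis. Starts in bay 3 of the dispenser on the floor plate, or is absent (None from the start)
- saucer: loose round stainless steel saucer, 170 mm across, 12 mm high at the rim; flat inside 132 mm across, 4 mm above the table, then a rising rim; about 220 g. Origin at the centre of its underside
- tally: fixed tally dial unit: white box 100 x 100 x 30 mm with a black dial face. Origin at the centre of its underside. The red zero mark lies on the face along its +x axis, white marks go clockwise from it
- dial (a joint): angle of the tally knob in rad: 0 when its yellow pointer stands at the red zero mark, growing counterclockwise seen from above; starts negative, so turn it counterclockwise. Range -2.9 to 0.9; it stays where it is left (friction 0.05 N m)
- dial_grip (a point): grip point of the tally knob, on its vertical axis, 56 mm above the table: an upright bar 46 mm long (along the point's x, the yellow pointer at the +x end), 12 mm thick (point's y), from z = 40 to 66 mm. The point turns with the knob
- mug: pink mug 82 mm across, 92 high; bystander; origin under its centre
- sugar_jar: glass clamp-lid sugar jar 90 mm across, 125 high. (Fixed things: a rotating caddy 200 mm high, tea tin, jug and box along the far edge, x over 0.74, and a flat spoon near the robot); bystander; origin under its centre
There are look-alikes about, which are no part of the job. What is shaped like the capsule2 but purple is not meant. Leave any purple look-alike of the capsule3 alone.

How it is judged:
By the outcome, as a careful person would: the job done as asked, in the order asked, and still so for the second after the job is handed in, with the robot touching nothing.
Of capsule0, capsule1, capsule2, capsule3 only 3 to 4 are there at a start; the rules pass over those that are not, and their reading is None.
At some moment in a run one of capsule0, capsule1, capsule2, capsule3, saucer may be knocked a few centimetres aside while the robot is not near it.
Once in a run the grip may slacken for a moment while it holds something.
It also fails if it takes over 210 s, if anything falls off the work surface, if the arm or the gripper's body presses on something with over 40 N, if the wrist force passes 120 N, or if a joint passes its speed limit or range.

## Working session

There is one attempt and no reset: what is moved stays moved. The work goes in short steps, Python scripts to look and compute and a tool call to move; the robot and the scene stay as the last step left them, time stands still between calls to the robot, and variables do not carry over. Pictures are saved under pics/ and viewed, at most 14 in all, crops included, and the job is handed in when it is done.

Besides the shell and the picture viewer there is one more tool, called after "Call:" as a command line: name --argument value ..., lists and objects as JSON in quotes. send_rows: Moves the arm, as the interface text tells. Shifts and turns lie within -1 to 1; 1 stands for 500 mm of shift or 360 degrees of turn. Its arguments: {"type":"object","properties":{"moves":{"type":"array","items":{"type":"number","minimum":-1,"maximum":1}}},"required":["moves"]}

```bash
mkdir -p pics
python3 - <<'E'
from workcell import ctrl, grab_frame, camera_info, job, look_for
import cv2, numpy as np
for n in ("top","side"):
    f=grab_frame(n); cv2.imwrite(f"pics/{n}0.png",f[:,:,::-1])
    i=camera_info(n); print(n,np.round(i["K"],1).tolist(),np.round(i["camera_from_world"],3).tolist(),[k for k in i])
    for t in ("dispenser","tab0","capsule0","capsule1","capsule2","capsule3","saucer","tally","dial","mug","sugar_jar"):
        print(t,[(np.round(d["extent"]).astype(int).tolist(),round(d["p"],2)) for d in look_for(t,n)[:5]])
s=ctrl.observe();print(s["position"],s["ee_rot"],s["time_s"],s["opening"])
E
```

```text
top [[529.5, 0.0, 278.3], [0.0, 529.5, 210.9], [0.0, 0.0, 1.0]] [[0.006, -1.0, 0.012, -0.023], [0.999, 0.007, 0.045, -0.508], [-0.045, 0.012, 0.999, -1.142], [0.0, 0.0, 0.0, 1.0]] ['K', 'camera_from_world']
dispenser [([302, 152, 119, 124], 0.77), ([394, 236, 28, 16], 0.34)]
tab0 [([393, 236, 32, 16], 0.85), ([382, 182, 28, 16], 0.8), ([385, 211, 32, 16], 0.8), ([374, 158, 34, 19], 0.53), ([251, 88, 46, 49], 0.52)]
capsule0 [([378, 293, 21, 15], 0.78), ([370, 248, 26, 10], 0.68), ([416, 297, 15, 18], 0.63), ([360, 173, 18, 4], 0.44), ([364, 193, 20, 15], 0.44)]
capsule1 [([378, 293, 21, 15], 0.78), ([370, 248, 26, 10], 0.68), ([416, 297, 15, 18], 0.63), ([360, 173, 18, 4], 0.44), ([364, 193, 20, 15], 0.44)]
capsule2 [([378, 293, 21, 15], 0.78), ([370, 248, 26, 10], 0.68), ([416, 297, 15, 18], 0.63), ([360, 173, 18, 4], 0.44), ([364, 193, 20, 15], 0.44)]
capsule3 [([378, 293, 21, 15], 0.78), ([370, 248, 26, 10], 0.68), ([416, 297, 15, 18], 0.63), ([360, 173, 18, 4], 0.44), ([364, 193, 20, 15], 0.44)]
saucer [([81, 180, 78, 77], 0.58), ([249, 87, 49, 51], 0.36)]
tally [([181, 193, 59, 
[... 866 characters left out ...]
, ([185, 276, 18, 15], 0.6), ([186, 299, 16, 21], 0.6), ([262, 261, 6, 9], 0.55), ([285, 256, 7, 8], 0.43)]
capsule3 [([237, 312, 16, 22], 0.87), ([185, 276, 18, 15], 0.6), ([186, 299, 16, 21], 0.6), ([262, 261, 6, 9], 0.55), ([285, 256, 7, 8], 0.43)]
saucer [([226, 169, 48, 21], 0.97), ([214, 234, 118, 71], 0.27)]
tally [([232, 185, 39, 30], 0.69)]
dial [([243, 184, 14, 15], 0.53)]
mug [([316, 189, 36, 43], 0.88)]
sugar_jar [([306, 152, 32, 45], 0.86), ([288, 261, 18, 24], 0.18)]
[ 0.23068326 -0.60768245  0.22670511] [[ 9.34915338e-01  3.54870836e-01  1.68086519e-05]
 [ 3.54870836e-01 -9.34915338e-01  2.28743511e-05]
 [ 2.38321066e-05 -1.54206814e-05 -1.00000000e+00]] 1.2 0.9983826919737162
```

Run:
```python
import cv2
a=cv2.imread("pics/top0.png")
cv2.imwrite("pics/top0c.png",cv2.resize(a[140:330,170:440],None,fx=2.9,fy=2.9,interpolation=cv2.INTER_CUBIC))
```

```text
(no output)
```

View pics/top0.png

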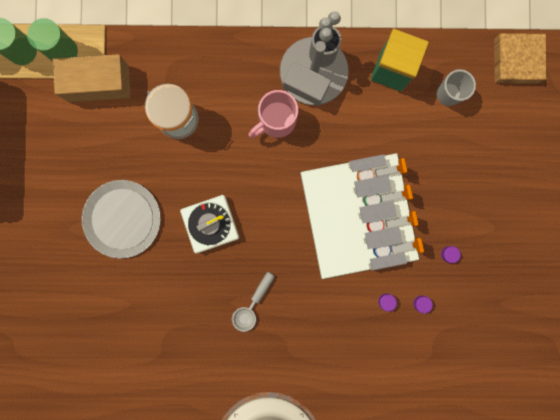

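View pics/top0c.png

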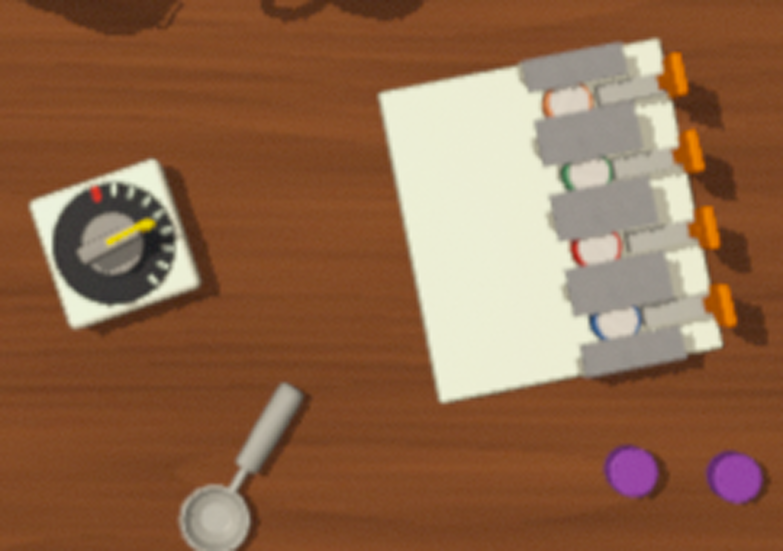

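The crop shows all four capsules in the bays: copper in bay 0 at (366,175), green in bay 1 at (372,200), red in bay 2 at (375,225) and blue in bay 3 at (382,251). The look-alikes are the purple discs at (452,255), (388,303) and (424,305), and I'll leave those alone. The saucer is at (121,219) and the tally at (209,223).

```bash
cat > h.py <<'E'
from workcell import ctrl, grab_frame, camera_info, job, look_for
import cv2, numpy as np
from scipy.optimize import least_squares
def proj(P,n="top"):
    i=camera_info(n);T=np.array(i["camera_from_world"]);c=np.atleast_2d(P)@T[:3,:3].T+T[:3,3]
    K=np.array(i["K"]);return np.c_[K[0,0]*c[:,0]/-c[:,2]+K[0,2],K[1,1]*-c[:,1]/-c[:,2]+K[1,2]]
def world(uv,z,n="top"):
    i=camera_info(n);T=np.array(i["camera_from_world"]);K=np.array(i["K"]);uv=np.atleast_2d(uv)
    d=np.c_[(uv[:,0]-K[0,2])/K[0,0],-(uv[:,1]-K[1,2])/K[1,1],-np.ones(len(uv))]@T[:3,:3]
    o=-T[:3,:3].T@T[:3,3];return o+d*((z-o[2])/d[:,2])[:,None]
def dw(p,D):  # dispenser -> world
    x,y,a=D;p=np.atleast_2d(p);c,s=np.cos(a),np.sin(a)
    return np.c_[x+c*p[:,0]-s*p[:,1],y+s*p[:,0]+c*p[:,1],p[:,2]]
def wd(p,D):
    x,y,a=D;p=np.atleast_2d(p);c,s=np.cos(a),np.sin(a);q=p[:,:2]-[x,y]
    return np.c_[c*q[:,0]+s*q[:,1],-s*q[:,0]+c*q[:,1],p[:,2]]
def tool(target,yaw=None):
    """scaled shift x,y,z (and turn) from present pose to TCP target, tool down"""
    s=ctrl.observe();R=np.array(s["ee_rot"]);d=R.T@(np.array(target)-s["position"])/0.5
    t=0
    if yaw is not None:
        y0=np.arctan2(R[1,0],R[0,0]);t=-((yaw-y0+np.pi/2)%np.pi-np.pi/2)/(2*np.pi)
    return np.round(np.r_[d,t],4).tolist()
E
python3 - <<'E'
from h import *
im=cv2.imread("pics/top0.png")
px=np.array([[380,93],[441,402],[720,347],[658,40]])/2.9+[170,140]-0.33
pl=np.array([[.105,-.118,.01],[.105,.118,.01],[-.11,.118,.01],[-.11,-.118,.01]])
f=lambda D:(proj(dw(pl,D))-px).ravel()
r=least_squares(f,[.5,-.18,1.77]);D=r.x;print("D",D.round(4).tolist(),np.degrees(D[2]),r.fun.round(1))
hsv=cv2.cvtColor(im,cv2.COLOR_BGR2HSV);m=cv2.inRange(hsv,(8,200,150),(18,255,255));m[:,:385]=0;m[:150]=0
n,l,st,c=cv2.connectedComponentsWithStats(m)
for k in range(1,n):
    if st[k,4]<25: continue
    v,u=np.nonzero(l==k);q=wd(world(np.c_[u,v],.08),D)*1e3
    print("tab",st[k].tolist(),"x",q[:,0].min().round(1),q[:,0].max().round(1),"y",q[:,1].min().round(1),q[:,1].max().round(1))
for n,e in (("saucer",[81,180,78,77]),("tally",[181,193,59,61])):
    print(n,world([e[0]+e[2]/2,e[1]+e[3]/2],.012 if n=="saucer" else .03).round(4))
d=(np.array([[96,195],[110,242],[150,224]])/2.9+[170,140]); w=world(d[:2],.03);print("zero",w.round(4))
print("knob",world([d[1]],.066).round(4),world([d[2]],.066).round(4))
print(tool([*dw([[-.13,-.084,0]],D)[0][:2],.227],D[2]), dw([[-.13,y,.055] for y in(-.084,-.028,.028,.084)],D).round(4).tolist())
E
```

```text
D [0.4993, -0.1938, 1.7682] 101.3119772442114 [-0.   0.1 -0.2 -0.1  0.3 -0.1  0.   0. ]
tab [397, 158, 10, 15, 107] x -105.9 -86.8 y -99.7 -69.7
tab [403, 184, 10, 15, 106] x -105.7 -87.4 y -44.6 -14.3
tab [408, 211, 10, 15, 107] x -105.9 -87.2 y 11.5 42.0
tab [413, 238, 11, 15, 111] x -106.0 -87.0 y 67.3 98.1
saucer [[0.4896 0.3239 0.012 ]]
tally [[0.4797 0.1257 0.03  ]]
zero [[0.5143 0.142  0.03  ]
 [0.4797 0.1312 0.03  ]]
knob [[0.479  0.1269 0.066 ]] [[0.492  0.0985 0.066 ]]
[0.9189, -0.2992, -0.0006, -0.2237] [[0.6072, -0.3048, 0.055], [0.5522, -0.3158, 0.055], [0.4973, -0.3268, 0.055], [0.4424, -0.3377, 0.055]]
```

```bash
sed -i '4i D=[0.4993,-0.1938,1.7682]; YAW=D[2]-np.pi/2' h.py
python3 - <<'E'
from h import *
t=dw([[-.147,-.084,.060]],D)[0]; print(t,tool(t,YAW))
E
```

```text
[ 0.61049888 -0.3214707   0.06      ] [0.9133, -0.2656, 0.3334, 0.0263]
```

Call:
send_rows --moves '[0.913,-0.266,0,0.0263,-1,0.913,-0.266,0,0.0263,-1,0.913,-0.266,0,0.0263,-1,0.913,-0.266,0,0.0263,-1,0.913,-0.266,0,0.0263,-1,0.913,-0.266,0,0.0263,-1,0.913,-0.266,0,0.0263,-1,0.913,-0.266,0,0.0263,-1]'

```text
time_s: 2.0
position: [0.5515, -0.3655, 0.227]
ee_rot: [[0.981, 0.196, 0.0], [0.196, -0.981, -0.0], [0.0, 0.0, -1.0]]
wrist_force: [0.4, -0.4, 0.8]
opening: 0.351
finger_force: 0.0
```

Run:
```python
from h import *
t=dw([[-.147,-.084,.060]],D)[0]; s=ctrl.observe();print(s["time_s"],s["position"],s["wrist_force"],s["opening"],tool(t,YAW))
```

```text
2.0 [ 0.55145665 -0.36551954  0.2269685 ] [ 0.36375441 -0.43016835  0.81395839] 0.3509473372667915 [0.133, -0.0634, 0.3339, -0.0]
```

Call:
send_rows --moves '[0.133,-0.063,0,0,-1,0.133,-0.063,0,0,-1,0.133,-0.063,0.1,0,-1,0.133,-0.063,0.2,0,-1,0.133,-0.063,0.3,0,-1,0.133,-0.063,0.334,0,-1,0.133,-0.063,0.334,0,-1,0.133,-0.063,0.334,0,-1]'

```text
time_s: 2.8
position: [0.6106, -0.3233, 0.0617]
ee_rot: [[0.981, 0.196, 0.003], [0.196, -0.981, -0.001], [0.002, 0.001, -1.0]]
wrist_force: [-0.2, -0.1, 1.0]
opening: 0.007
finger_force: 0.0
```

Run:
```python
from h import *
s=ctrl.observe();print(s["time_s"],wd([s["position"]],D)*1e3,s["wrist_force"],s["opening"])
```

```text
2.8 [[-148.8281028   -83.7794152    61.74324741]] [-0.22640028 -0.08247412  1.04708063] 0.006792349066382516
```

Call:
send_rows --moves '[0,-0.03,0,0,-1,0,-0.05,0,0,-1,0,-0.07,0,0,-1,0,-0.09,0,0,-1,0,-0.11,0,0,-1,0,-0.13,0,0,-1,0,-0.15,0,0,-1,0,-0.165,0,0,-1]'

```text
time_s: 3.6
position: [0.593, -0.2416, 0.0601]
ee_rot: [[0.981, 0.196, 0.001], [0.196, -0.981, -0.001], [0.001, 0.001, -1.0]]
wrist_force: [1.8, -5.2, 3.6]
opening: 0.001
finger_force: 2.6
```

Call:
send_rows --moves '[0,-0.008,0,0,-1,0,-0.016,0,0,-1,0,-0.024,0,0,-1,0,-0.03,0,0,-1,0,-0.034,0,0,-1,0,-0.034,0,0,-1,0,-0.034,0,0,-1]'

```text
time_s: 4.3
position: [0.5896, -0.2256, 0.0598]
ee_rot: [[0.981, 0.196, 0.0], [0.196, -0.981, -0.0], [0.0, 0.0, -1.0]]
wrist_force: [1.7, -4.7, 4.5]
opening: 0.002
finger_force: 2.4
```

```bash
cat >> h.py <<'E'
def st():
    s=ctrl.observe();print(s["time_s"],(wd([s["position"]],D)*1e3).round(1),np.round(s["position"],4),np.round(s["wrist_force"],1),round(s["opening"],3),s["finger_force"])
E
python3 - <<'E'
from h import *
st()
im=grab_frame("top");cv2.imwrite("pics/p0.png",cv2.resize(im[140:330,280:480,::-1],None,fx=3,fy=3))
E
```

```text
4.3 [[-48.9 -82.4  59.8]] [ 0.5896 -0.2256  0.0598] [ 1.7 -4.7  4.5] 0.002 2.431093614140991
```

View pics/p0.png

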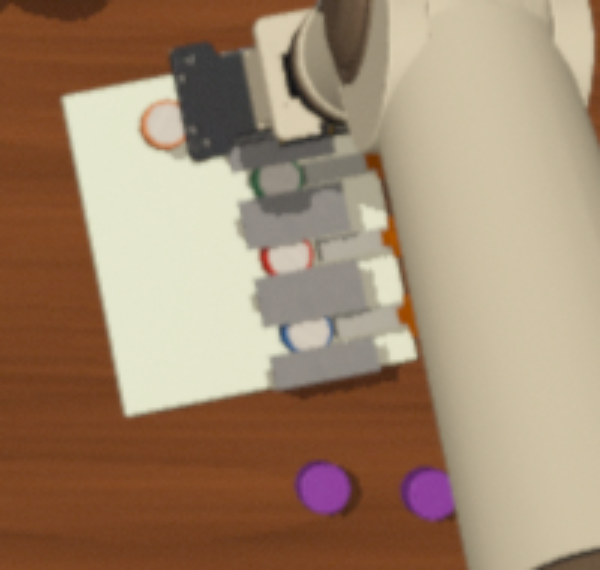

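Run:
```python
from h import *
print(wd(world([[335-.33,181.7-.33]],.034),D)*1e3)
```

```text
[[ 39.10937425 -81.59924328  34.        ]]
```

Call:
send_rows --moves '[0,-0.005,0,0,-1,0,-0.01,0,0,-1,0,-0.014,0,0,-1,0,-0.0175,0,0,-1,0,-0.0175,0,0,-1,0,-0.0175,0,0,-1,0,-0.0175,0,0,-1]'

```text
time_s: 5.05
position: [0.5879, -0.217, 0.0597]
ee_rot: [[0.981, 0.196, 0.0], [0.196, -0.981, -0.0], [0.0, 0.0, -1.0]]
wrist_force: [1.9, -3.9, 4.4]
opening: 0.009
finger_force: 2.6
```

Run:
```python
from h import *
st()
```

```text
5.05 [[-40.2 -82.3  59.7]] [ 0.5879 -0.217   0.0597] [ 1.9 -3.9  4.4] 0.009 2.557934630603995
```

Call:
send_rows --moves '[0,0.05,0,0,-1,0,0.1,0,0,-1,0,0.16,0,0,-1,0,0.214,0,0,-1,0,0.214,0,0,-1,-0.06,0.214,0,0,-1,-0.109,0.214,0,0,-1,-0.109,0.214,0,0,-1]'

```text
time_s: 5.85
position: [0.5498, -0.3312, 0.0575]
ee_rot: [[0.981, 0.194, -0.008], [0.195, -0.981, 0.003], [-0.007, -0.005, -1.0]]
wrist_force: [0.8, -0.0, -0.7]
opening: 0.005
finger_force: 0.0
```

Call:
send_rows --moves '[0,0,0,0,-1,0,-0.03,0,0,-1,0,-0.05,0,0,-1,0,-0.07,0,0,-1,0,-0.09,0,0,-1,0,-0.11,0,0,-1,0,-0.13,0,0,-1,0,-0.15,0,0,-1]'

```text
time_s: 6.65
position: [0.5413, -0.2585, 0.0601]
ee_rot: [[0.981, 0.196, 0.002], [0.196, -0.981, -0.001], [0.001, 0.001, -1.0]]
wrist_force: [3.6, -3.6, -2.3]
opening: 0.008
finger_force: 2.2
```

Call:
send_rows --moves '[0,-0.016,0,0,-1,0,-0.03,0,0,-1,0,-0.042,0,0,-1,0,-0.052,0,0,-1,0,-0.06,0,0,-1,0,-0.064,0,0,-1,0,-0.064,0,0,-1,0,-0.064,0,0,-1]'

```text
time_s: 7.45
position: [0.535, -0.2277, 0.0601]
ee_rot: [[0.981, 0.196, 0.002], [0.196, -0.981, -0.001], [0.001, 0.001, -1.0]]
wrist_force: [4.6, -4.2, -2.6]
opening: 0.005
finger_force: 2.3
```

```bash
cat >> h.py <<'E'
def caps(im,z=.034):
    """silver tops with coloured rims: Hough circles near dispenser / table"""
    g=cv2.cvtColor(im,cv2.COLOR_RGB2HSV)
    out={}
    for n,(lo,hi) in dict(copper=((5,120,120),(14,255,255)),green=((55,70,40),(85,255,255)),red=((170,120,80),(180,255,255)),red2=((0,160,120),(4,255,255)),blue=((100,90,60),(122,255,255))).items():
        m=cv2.inRange(g,lo,hi);k,l,s,c=cv2.connectedComponentsWithStats(m)
        out[n]=[(s[j].tolist()) for j in range(1,k) if s[j,4]>14]
    return out
E
python3 - <<'E'
from h import *
st()
im=grab_frame("top");cv2.imwrite("pics/p1.png",cv2.resize(im[140:330,280:480,::-1],None,fx=3,fy=3))
print(caps(im))
E
```

```text
7.45 [[-40.3 -28.3  60.1]] [ 0.535  -0.2277  0.0601] [ 4.6 -4.2 -2.6] 0.005 2.321284424106125
{'copper': [[0, 25, 560, 395, 105836], [337, 28, 55, 23, 1015], [546, 54, 14, 18, 111], [360, 57, 17, 7, 70], [549, 71, 11, 19, 113], [352, 80, 5, 5, 16], [265, 135, 11, 7, 47], [323, 179, 9, 12, 22], [478, 194, 82, 66, 3044], [157, 241, 34, 6, 97], [242, 262, 14, 3, 15], [534, 263, 26, 3, 38], [254, 268, 18, 2, 25], [390, 270, 27, 5, 67], [546, 280, 14, 2, 22], [535, 295, 25, 23, 454], [549, 325, 11, 10, 73], [555, 339, 5, 10, 30], [0, 341, 10, 4, 24], [0, 398, 58, 7, 156]], 'green': [[28, 38, 9, 11, 39], [371, 50, 40, 41, 535]], 'red': [], 'red2': [], 'blue': []}
```

View pics/p1.png

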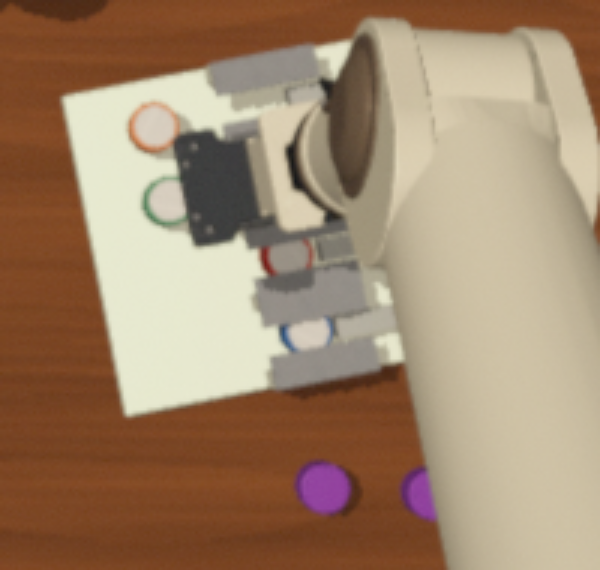

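The copper capsule is out on the ledge at crop (154,127) and the green one is coming out at (168,201). I'll repeat this for bays 2 and 3.

Call:
send_rows --moves '[0,0.05,0,0,-1,0,0.1,0,0,-1,0,0.16,0,0,-1,0,0.214,0,0,-1,0,0.214,0,0,-1,-0.06,0.214,0,0,-1,-0.112,0.214,0,0,-1,-0.112,0.214,0,0,-1]'

```text
time_s: 8.3
position: [0.4951, -0.3427, 0.0586]
ee_rot: [[0.981, 0.194, -0.007], [0.194, -0.981, 0.002], [-0.006, -0.003, -1.0]]
wrist_force: [-0.1, -0.3, -0.2]
opening: 0.005
finger_force: 0.0
```

Call:
send_rows --moves '[0,0,0,0,-1,0,-0.03,0,0,-1,0,-0.05,0,0,-1,0,-0.07,0,0,-1,0,-0.09,0,0,-1,0,-0.11,0,0,-1,0,-0.13,0,0,-1,0,-0.15,0,0,-1]'

```text
time_s: 9.1
position: [0.4866, -0.2695, 0.0601]
ee_rot: [[0.981, 0.196, 0.002], [0.196, -0.981, -0.001], [0.002, 0.001, -1.0]]
wrist_force: [3.7, -3.0, -1.8]
opening: 0.005
finger_force: 2.2
```

Call:
send_rows --moves '[0,-0.016,0,0,-1,0,-0.03,0,0,-1,0,-0.042,0,0,-1,0,-0.052,0,0,-1,0,-0.06,0,0,-1,0,-0.065,0,0,-1,0,-0.065,0,0,-1,0,-0.065,0,0,-1]'

```text
time_s: 9.9
position: [0.4802, -0.2383, 0.0602]
ee_rot: [[0.981, 0.196, 0.002], [0.196, -0.981, -0.001], [0.002, 0.001, -1.0]]
wrist_force: [4.4, -4.6, -2.6]
opening: 0.006
finger_force: 2.3
```

Call:
send_rows --moves '[0,0.05,0,0,-1,0,0.1,0,0,-1,0,0.16,0,0,-1,0,0.214,0,0,-1,0,0.214,0,0,-1,-0.06,0.214,0,0,-1,-0.112,0.214,0,0,-1,-0.112,0.214,0,0,-1]'

```text
time_s: 10.7
position: [0.4398, -0.353, 0.0585]
ee_rot: [[0.981, 0.193, -0.007], [0.193, -0.981, 0.002], [-0.006, -0.004, -1.0]]
wrist_force: [-0.5, -0.2, 0.0]
opening: 0.003
finger_force: 0.0
```

Call:
send_rows --moves '[0,0,0,0,-1,0,-0.03,0,0,-1,0,-0.05,0,0,-1,0,-0.07,0,0,-1,0,-0.09,0,0,-1,0,-0.11,0,0,-1,0,-0.13,0,0,-1,0,-0.15,0,0,-1]'

```text
time_s: 11.5
position: [0.4315, -0.28, 0.0601]
ee_rot: [[0.981, 0.196, 0.002], [0.196, -0.981, -0.001], [0.002, 0.001, -1.0]]
wrist_force: [3.7, -3.9, -1.5]
opening: 0.005
finger_force: 2.2
```

Call:
send_rows --moves '[0,-0.016,0,0,-1,0,-0.03,0,0,-1,0,-0.042,0,0,-1,0,-0.052,0,0,-1,0,-0.06,0,0,-1,0,-0.065,0,0,-1,0,-0.065,0,0,-1,0,-0.065,0,0,-1]'

```text
time_s: 12.3
position: [0.4252, -0.2487, 0.0601]
ee_rot: [[0.981, 0.196, 0.002], [0.196, -0.981, -0.001], [0.002, 0.001, -1.0]]
wrist_force: [3.6, -4.7, -2.6]
opening: 0.007
finger_force: 2.3
```

Call:
send_rows --moves '[0,0.05,0,0,-1,0,0.1,0,0,-1,0,0.15,-0.1,0,-1,0,0.15,-0.2,0,-1,0,0.15,-0.26,0,-1,0,0.15,-0.26,0,-1]'

```text
time_s: 12.9
position: [0.4414, -0.3225, 0.1945]
ee_rot: [[0.981, 0.196, 0.005], [0.196, -0.981, -0.004], [0.004, 0.005, -1.0]]
wrist_force: [0.4, -0.3, -0.4]
opening: 0.004
finger_force: 0.0
```

Run:
```python
from h import *
st()
im=grab_frame("top");cv2.imwrite("pics/p3.png",cv2.resize(im[140:330,280:480,::-1],None,fx=3,fy=3));cv2.imwrite("pics/p3f.png",im[:,:,::-1])
print([(np.round(d["extent"]).astype(int).tolist(),round(d["p"],2)) for d in look_for("capsule0","top")[:10]])
```

```text
12.9 [[-114.8   82.1  194.5]] [ 0.4414 -0.3225  0.1945] [ 0.4 -0.3 -0.4] 0.004 0.0
[([377, 292, 20, 16], 0.71), ([339, 250, 18, 13], 0.65), ([414, 297, 18, 17], 0.63), ([382, 186, 32, 16], 0.63), ([329, 219, 22, 21], 0.6), ([331, 200, 14, 17], 0.53), ([325, 175, 17, 15], 0.47)]
```

View pics/p3.png

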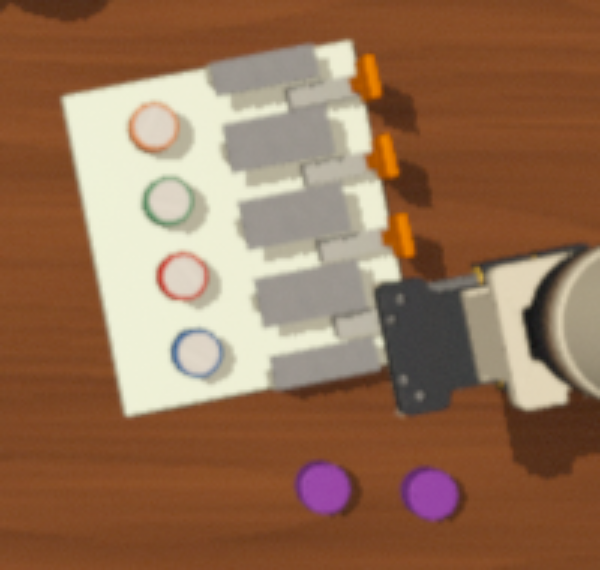

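All four capsules stand on the ledge: copper at crop (154,127), green (169,201), red (183,276) and blue (198,352). The slides are back at rest.

```bash
cat >> h.py <<'E'
def saucer(im):
    h=cv2.cvtColor(im,cv2.COLOR_RGB2HSV);m=cv2.inRange(h,(0,0,60),(180,70,255));m[:,260:]=0;m[:140]=0;m[330:]=0
    m=cv2.morphologyEx(m,cv2.MORPH_CLOSE,np.ones((9,9)))
    cs,_=cv2.findContours(m,cv2.RETR_EXTERNAL,cv2.CHAIN_APPROX_NONE);c=[k for k in cs if k[:,0,0].min()<165]
    c=max(c,key=cv2.contourArea);(x,y),r=cv2.minEnclosingCircle(c);return (x,y),r,world([[x,y]],.011)[0]
E
python3 - <<'E'
from h import *
im=cv2.imread("pics/p3f.png")[:,:,::-1]
px=np.array([[154,127],[169,201],[183,276],[198,352]])/3-.33+[280,140]
w=world(px,.032);print(w.round(4).tolist(),(wd(w,D)*1e3).round(1).tolist())
print(saucer(im))
t=w[3].copy();t[2]=.1;print(tool(t,YAW))
E
```

```text
[[0.5704, -0.1318, 0.032], [0.5175, -0.1426, 0.032], [0.464, -0.1527, 0.032], [0.41, -0.1634, 0.032]] [[46.8, -81.9, 32.0], [46.6, -27.8, 32.0], [47.2, 26.6, 32.0], [47.3, 81.6, 32.0]]
((120.98711395263672, 218.92897033691406), 39.37852096557617, array([0.48867361, 0.32202752, 0.011     ]))
[0.0063, -0.3203, 0.18, 0.0001]
```

Call:
send_rows --moves '[0.004,-0.1,0,0,0.09,0.004,-0.2,0,0,0.09,0.004,-0.3,0,0,0.09,0.004,-0.32,0.1,0,0.09,0.004,-0.32,0.2,0,0.09,0.004,-0.32,0.25,0,0.09,0.004,-0.32,0.25,0,0.09,0.004,-0.32,0.25,0,0.09]'

```text
time_s: 13.8
position: [0.4082, -0.1634, 0.0639]
ee_rot: [[0.98, 0.197, -0.003], [0.197, -0.98, 0.002], [-0.003, -0.003, -1.0]]
wrist_force: [0.8, 0.8, 0.5]
opening: 0.542
finger_force: 0.0
```

Run:
```python
from h import *
st();t=dw([[.0473,.0825,.014]],D)[0];print(tool(t,YAW))
```

```text
13.8 [[47.7 83.4 63.9]] [ 0.4082 -0.1634  0.0639] [0.8 0.8 0.5] 0.542 0.0
[0.002, 0.001, 0.0998, 0.0002]
```

Call:
send_rows --moves '[0.002,0,0.05,0,0.09,0.002,0,0.085,0,0.09,0.002,0,0.098,0,0.09,0.002,0,0.098,0,0.09,0.002,0,0.098,0,-1,0.002,0,0.098,0,-1,0.002,0,0.098,0,-1,0.002,0,0.098,0,-1]'

```text
time_s: 14.6
position: [0.4114, -0.1648, 0.0167]
ee_rot: [[0.981, 0.196, 0.002], [0.196, -0.981, -0.001], [0.001, 0.001, -1.0]]
wrist_force: [-0.0, -0.2, 7.5]
opening: 0.385
finger_force: 30.0
```

Call:
send_rows --moves '[0,0,-0.02,0,-1,0,0,-0.08,0,-1,0,0,-0.16,0,-1,0,0,-0.24,0,-1,0,0,-0.24,0,-1,0,0,-0.24,0,-1]'

```text
time_s: 15.2
position: [0.4111, -0.1651, 0.1371]
ee_rot: [[0.981, 0.196, 0.002], [0.196, -0.981, -0.002], [0.002, 0.003, -1.0]]
wrist_force: [0.1, 0.1, -0.4]
opening: 0.385
finger_force: 30.0
```

```bash
cat >> h.py <<'E'
def spot(c,dx,dy,z):
    """world TCP target at saucer centre c plus offset along the tool axes (YAW frame)"""
    a=YAW;return np.array([c[0]+np.cos(a)*dx+np.sin(a)*dy,c[1]+np.sin(a)*dx-np.cos(a)*dy,z])
E
python3 - <<'E'
from h import *
st();im=grab_frame("top");(_,r,c)=saucer(im);print(r,c)
print(tool(spot(c,-.044,0,.134),YAW)); cv2.imwrite("pics/g3.png",im[:,:,::-1])
E
```

```text
15.2 [[ 45.4  80.8 137.1]] [ 0.4111 -0.1651  0.1371] [ 0.1  0.1 -0.4] 0.385 30.000050961971283
39.37852096557617 [0.48867361 0.32202752 0.011     ]
[0.2566, -0.9239, 0.0033, -0.0]
```

View pics/g3.png

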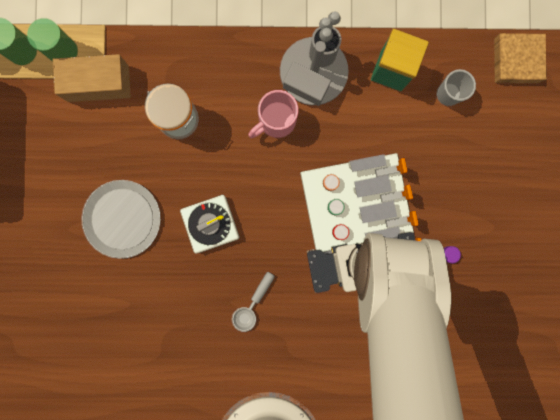

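Call:
send_rows --moves '[0.04,-0.08,0,0,-1,0.06,-0.18,0,0,-1,0.08,-0.28,0,0,-1,0.1,-0.38,0,0,-1,0.13,-0.48,0,0,-1,0.16,-0.58,0,0,-1,0.19,-0.68,0,0,-1,0.21,-0.76,0,0,-1]'

```text
time_s: 16.05
position: [0.4377, 0.2293, 0.1342]
ee_rot: [[0.981, 0.196, -0.003], [0.196, -0.981, -0.001], [-0.003, 0.001, -1.0]]
wrist_force: [1.0, 0.3, -0.4]
opening: 0.385
finger_force: 30.0
```

Call:
send_rows --moves '[0.046,-0.08,0,0,-1,0.046,-0.14,0,0,-1,0.046,-0.164,0,0,-1,0.046,-0.164,0.1,0,-1,0.046,-0.164,0.18,0,-1,0.046,-0.164,0.2,0,-1,0.046,-0.164,0.2,0,-1]'

```text
time_s: 16.75
position: [0.4435, 0.3108, 0.0338]
ee_rot: [[0.981, 0.196, -0.005], [0.196, -0.981, -0.003], [-0.005, 0.002, -1.0]]
wrist_force: [0.5, -0.0, 0.2]
opening: 0.384
finger_force: 30.0
```

Run:
```python
from h import *
st();c=[.48867,.32203]
print(tool(spot(c,-.044,0,.0120),YAW),ctrl.observe()["qpos"])
```

```text
16.75 [[505.8 -44.3  33.8]] [0.4435 0.3108 0.0338] [ 0.5 -0.   0.2] 0.384 29.999970495700836
[0.0051, -0.0044, 0.0435, -0.0] [-0.17162967  0.64202527 -0.62270351  1.94134027  0.54539362  0.73755639
 -2.49110484]
```

Call:
send_rows --moves '[0.004,-0.004,0.025,0,-1,0.004,-0.004,0.038,0,-1,0.004,-0.004,0.042,0,-1,0.004,-0.004,0.042,0,-1,0.004,-0.004,0.042,0,0,0.004,-0.004,0.042,0,0.06,0.004,-0.004,0.042,0,0.06,0.004,-0.004,0.0,0,0.06]'

```text
time_s: 17.55
position: [0.4454, 0.3138, 0.0341]
ee_rot: [[0.981, 0.196, -0.004], [0.196, -0.981, -0.003], [-0.004, 0.002, -1.0]]
wrist_force: [-0.1, -0.6, -0.1]
opening: 0.528
finger_force: 0.0
```

Call:
send_rows --moves '[0,0,-0.1,0,0.09,0,0,-0.2,0,0.09,0,0.1,-0.24,0,0.09,0,0.2,-0.24,0,0.09,0,0.3,-0.24,0,0.09,0,0.4,-0.24,0,0.09,0,0.5,-0.24,0,0.09,0,0.6,-0.24,0,0.09]'

```text
time_s: 18.35
position: [0.5053, 0.0225, 0.1562]
ee_rot: [[0.981, 0.196, 0.001], [0.196, -0.981, -0.0], [0.001, 0.001, -1.0]]
wrist_force: [0.7, -0.0, 0.1]
opening: 0.549
finger_force: 0.0
```

Run:
```python
from h import *
st();im=grab_frame("top");print(saucer(im));cv2.imwrite("pics/s1.png",im[:,:,::-1])
print([(np.round(d["extent"]).astype(int).tolist(),round(d["p"],2)) for d in look_for("capsule0","top")[:10]])
print(tool(dw([[.0468,.027,.0645]],D)[0],YAW))
```

```text
18.35 [[210.9 -48.3 156.2]] [0.5053 0.0225 0.1562] [ 0.7 -0.   0.1] 0.549 0.0
((120.8427963256836, 218.69432067871094), 39.35893630981445, array([0.48918084, 0.3223497 , 0.011     ]))
[([374, 290, 23, 21], 0.79), ([328, 198, 17, 18], 0.75), ([442, 248, 20, 16], 0.75), ([114, 231, 20, 18], 0.7), ([331, 223, 21, 18], 0.66), ([326, 177, 15, 14], 0.5), ([415, 297, 17, 18], 0.5)]
[-0.1455, 0.3149, 0.1833, -0.0019]
```

View pics/s1.png

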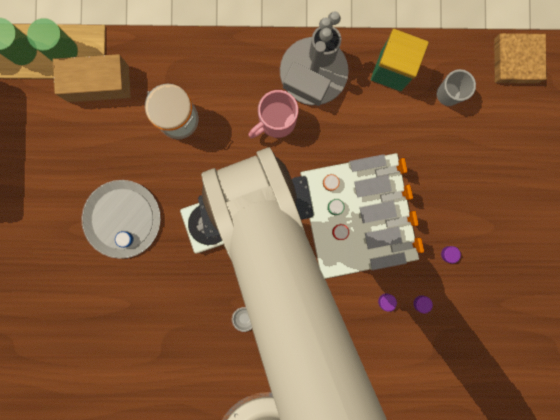

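Blue is in the saucer at (123,240), with the other three still on the ledge. Red is next.

Call:
send_rows --moves '[-0.07,0.1,0,0,0.09,-0.12,0.2,0,0,0.09,-0.145,0.3,0,0,0.09,-0.145,0.315,0.08,0,0.09,-0.145,0.315,0.16,0,0.09,-0.145,0.315,0.18,0,0.09,-0.145,0.315,0.18,0,0.09,-0.145,0.315,0.18,0,0.09]'

```text
time_s: 19.25
position: [0.4662, -0.1428, 0.0669]
ee_rot: [[0.98, 0.199, 0.002], [0.199, -0.98, 0.0], [0.002, 0.0, -1.0]]
wrist_force: [-1.1, -0.9, -0.2]
opening: 0.547
finger_force: 0.0
```

Run:
```python
from h import *
st();print(tool(dw([[.0468,.027,.016]],D)[0],YAW)); print(ctrl.observe()["qpos"][6])
c=[.4892,.3223];print(np.round((spot(c,.044,0,0)-dw([[.0468,.027,0]],D)[0])[:2]@np.array([[np.cos(YAW),np.sin(YAW)],[np.sin(YAW),-np.cos(YAW)]])/.5,4))
```

```text
19.25 [[56.5 22.5 66.9]] [ 0.4662 -0.1428  0.0669] [-1.1 -0.9 -0.2] 0.547 0.0
[-0.0093, 0.0194, 0.1019, 0.0004]
-1.4846383037099562
[ 0.3246 -0.9225]
```

Call:
send_rows --moves '[-0.009,0.019,0,0,0.09,-0.009,0.019,0,0,0.09,-0.009,0.019,0.05,0,0.09,-0.009,0.019,0.085,0,0.09,-0.009,0.019,0.1,0,0.09,-0.009,0.019,0.1,0,0.09,-0.009,0.019,0.1,0,-1,-0.009,0.019,0.1,0,-1]'

```text
time_s: 20.05
position: [0.4633, -0.1544, 0.0167]
ee_rot: [[0.981, 0.196, 0.002], [0.196, -0.981, -0.001], [0.001, 0.001, -1.0]]
wrist_force: [-0.6, -0.0, -0.4]
opening: 0.419
finger_force: 0.0
```

Call:
send_rows --moves '[0,0,0,0,-1,0,0,0,0,-1,0,0,-0.02,0,-1,0,0,-0.08,0,-1,0,0,-0.16,0,-1,0,0,-0.24,0,-1,0,0,-0.24,0,-1,0,0,-0.24,0,-1]'

```text
time_s: 20.85
position: [0.4629, -0.1548, 0.1371]
ee_rot: [[0.981, 0.196, 0.002], [0.196, -0.981, -0.002], [0.002, 0.002, -1.0]]
wrist_force: [-0.2, -0.7, -0.3]
opening: 0.385
finger_force: 30.0
```

Call:
send_rows --moves '[0.05,-0.08,0,0,-1,0.1,-0.18,0,0,-1,0.15,-0.28,0,0,-1,0.2,-0.38,0,0,-1,0.25,-0.48,0,0,-1,0.28,-0.58,0,0,-1,0.3,-0.68,0,0,-1,0.32,-0.76,0,0,-1]'

```text
time_s: 21.65
position: [0.5426, 0.2334, 0.1338]
ee_rot: [[0.981, 0.196, -0.003], [0.196, -0.981, -0.001], [-0.003, 0.001, -1.0]]
wrist_force: [1.0, -0.4, -0.5]
opening: 0.384
finger_force: 30.0
```

Run:
```python
from h import *
st();c=[.4892,.3223]
print(tool(spot(c,.044,0,.034),YAW),ctrl.observe()["qpos"][6])
```

```text
21.65 [[ 410.5 -126.2  133.8]] [0.5426 0.2334 0.1338] [ 1.  -0.4 -0.5] 0.384 29.99875545501709
[0.0188, -0.1953, 0.1995, 0.0] -2.1639328019866935
```

Call:
send_rows --moves '[0.008,-0.08,0,0,-1,0.008,-0.14,0,0,-1,0.008,-0.168,0,0,-1,0.008,-0.168,0.1,0,-1,0.008,-0.168,0.18,0,-1,0.008,-0.168,0.2,0,-1,0.008,-0.168,0.2,0,-1]'

```text
time_s: 22.35
position: [0.5298, 0.3131, 0.0334]
ee_rot: [[0.981, 0.195, -0.005], [0.195, -0.981, -0.003], [-0.005, 0.002, -1.0]]
wrist_force: [-0.1, -0.0, -0.4]
opening: 0.383
finger_force: 30.0
```

Run:
```python
from h import *
st();c=[.4892,.3223]
print(tool(spot(c,.044,0,.0125),YAW),ctrl.observe()["qpos"][6])
```

```text
22.35 [[ 491.  -129.3   33.4]] [0.5298 0.3131 0.0334] [-0.1 -0.  -0.4] 0.383 29.999957978725433
[0.0122, -0.0342, 0.0417, -0.0001] -2.365522881622351
```

Call:
send_rows --moves '[0.01,-0.032,0,0,-1,0.01,-0.032,0,0,-1,0.01,-0.032,0.015,0,-1,0.01,-0.032,0.03,0,-1,0.01,-0.032,0.04,0,-1,0.01,-0.032,0.04,0,-1,0.01,-0.032,0.04,0,0,0.01,-0.032,0.04,0,0.06]'

```text
time_s: 23.15
position: [0.5332, 0.332, 0.0159]
ee_rot: [[0.981, 0.196, 0.0], [0.196, -0.981, 0.0], [0.0, -0.0, -1.0]]
wrist_force: [0.1, 1.5, 0.6]
opening: 0.503
finger_force: 0.0
```

Call:
send_rows --moves '[0,0,0,0,0.06,0,0,-0.04,0,0.06,0,0,-0.14,0,0.09,0,0,-0.24,0,0.09,0,0.1,-0.28,0,0.09,0,0.2,-0.28,0,0.09,0,0.3,-0.28,0,0.09,0,0.4,-0.28,0,0.09]'

```text
time_s: 23.95
position: [0.5721, 0.1376, 0.1566]
ee_rot: [[0.98, 0.197, 0.002], [0.197, -0.98, -0.0], [0.002, 0.001, -1.0]]
wrist_force: [1.7, -0.0, -0.3]
opening: 0.547
finger_force: 0.0
```

Call:
send_rows --moves '[0,0.1,0,0,0.09,0,0.2,0,0,0.09,0,0.25,0,0,0.09,0,0.25,0,0,0.09,0,0.25,0,0,0.09]'

```text
time_s: 24.45
position: [0.5962, 0.0165, 0.1559]
ee_rot: [[0.981, 0.195, 0.0], [0.195, -0.981, 0.001], [0.0, -0.0, -1.0]]
wrist_force: [-0.4, 0.8, 0.9]
opening: 0.542
finger_force: 0.0
```

Run:
```python
from h import *
st();im=grab_frame("top");print(saucer(im));cv2.imwrite("pics/s2.png",im[:,:,::-1])
print([(np.round(d["extent"]).astype(int).tolist(),round(d["p"],2)) for d in look_for("capsule0","top")[:10]])
print(tool(dw([[.0466,-.028,.0645]],D)[0],YAW))
```

```text
24.45 [[ 187.2 -136.2  155.9]] [0.5962 0.0165 0.1559] [-0.4  0.8  0.9] 0.542 0.0
((121.0727310180664, 218.92727661132812), 39.306724548339844, array([0.48867854, 0.32184244, 0.011     ]))
[([105, 187, 24, 20], 0.81), ([114, 233, 22, 11], 0.74), ([382, 292, 16, 15], 0.64), ([325, 174, 19, 15], 0.62), ([415, 296, 16, 18], 0.58), ([442, 245, 20, 19], 0.54), ([321, 151, 99, 119], 0.38)]
[-0.2178, 0.2858, 0.1827, 0.0004]
```

View pics/s2.png

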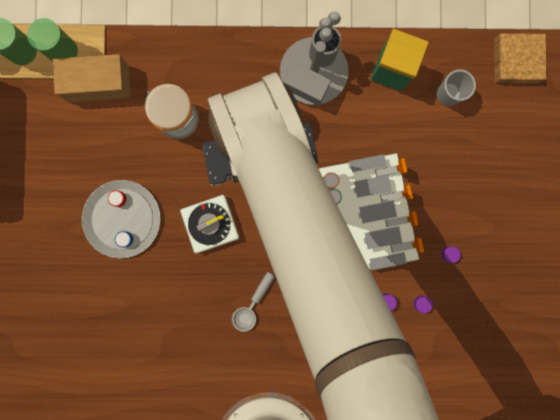

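Red is at (117,199) and blue at (123,240), both in the saucer. Green is next.

Call:
send_rows --moves '[-0.08,0.08,0,0,0.09,-0.14,0.16,0,0,0.09,-0.2,0.24,0,0,0.09,-0.217,0.285,0,0,0.09,-0.217,0.285,0,0,0.09,-0.217,0.285,0.1,0,0.09,-0.217,0.285,0.18,0,0.09,-0.217,0.285,0.18,0,0.09]'

```text
time_s: 25.35
position: [0.5139, -0.1406, 0.0614]
ee_rot: [[0.98, 0.2, -0.009], [0.2, -0.98, 0.004], [-0.008, -0.006, -1.0]]
wrist_force: [-0.7, 0.3, -0.1]
opening: 0.545
finger_force: 0.0
```

Run:
```python
from h import *
st();print(tool(dw([[.0466,-.028,.016]],D)[0],YAW))
im=grab_frame("top");print([(np.round(d["extent"]).astype(int).tolist(),round(d["p"],2)) for d in look_for("capsule0","top")[:10]])
```

```text
25.35 [[ 49.3 -24.7  61.4]] [ 0.5139 -0.1406  0.0614] [-0.7  0.3 -0.1] 0.545 0.0
[0.0072, 0.0059, 0.0907, 0.0006]
[([440, 247, 22, 15], 0.75), ([114, 231, 20, 15], 0.74), ([299, 155, 83, 126], 0.69), ([105, 187, 22, 19], 0.57), ([325, 174, 12, 15], 0.41)]
```

Call:
send_rows --moves '[0,0,0,0,0.09,0,0,0,0,0.09,0,0,0,0,0.09]'

```text
time_s: 25.75
position: [0.519, -0.1444, 0.0675]
ee_rot: [[0.981, 0.196, 0.003], [0.196, -0.981, -0.001], [0.003, 0.002, -1.0]]
wrist_force: [0.0, -0.3, 0.1]
opening: 0.544
finger_force: 0.0
```

Run:
```python
from h import *
st();print(tool(dw([[.0466,-.028,.016]],D)[0],YAW))
```

```text
25.75 [[ 44.6 -29.   67.5]] [ 0.519  -0.1444  0.0675] [ 0.  -0.3  0.1] 0.544 0.0
[-0.0024, -0.0043, 0.1029, 0.0]
```

Call:
send_rows --moves '[-0.0025,-0.004,0,0,0.09,-0.0025,-0.004,0.05,0,0.09,-0.0025,-0.004,0.085,0,0.09,-0.0025,-0.004,0.1,0,0.09,-0.0025,-0.004,0.102,0,0.09,-0.0025,-0.004,0.102,0,-1,-0.0025,-0.004,0.102,0,-1,-0.0025,-0.004,0.102,0,-1]'

```text
time_s: 26.55
position: [0.5168, -0.1426, 0.0155]
ee_rot: [[0.981, 0.196, 0.001], [0.196, -0.981, -0.0], [0.001, 0.001, -1.0]]
wrist_force: [-0.4, -0.1, 0.0]
opening: 0.336
finger_force: 0.0
```

Call:
send_rows --moves '[0,0,0,0,-1,0,0,0,0,-1,0,0,-0.02,0,-1,0,0,-0.08,0,-1,0,0,-0.16,0,-1,0,0,-0.24,0,-1,0,0,-0.24,0,-1,0,0,-0.24,0,-1]'

```text
time_s: 27.35
position: [0.517, -0.143, 0.1364]
ee_rot: [[0.981, 0.196, 0.003], [0.196, -0.981, -0.002], [0.003, 0.002, -1.0]]
wrist_force: [-0.8, -0.3, 0.2]
opening: 0.001
finger_force: 0.0
```

Call:
send_rows --moves '[0.02,-0.08,0,0,-1,0.04,-0.17,0,0,-1,0.06,-0.26,0,0,-1,0.08,-0.35,0,0,-1,0.1,-0.44,0,0,-1,0.12,-0.53,0,0,-1,0.125,-0.62,0,0,-1,0.125,-0.7,0,0,-1]'

```text
time_s: 28.15
position: [0.5073, 0.2151, 0.1335]
ee_rot: [[0.98, 0.197, -0.002], [0.197, -0.98, 0.0], [-0.002, -0.0, -1.0]]
wrist_force: [0.4, 1.2, -0.5]
opening: 0.003
finger_force: 0.0
```

Call:
send_rows --moves '[0,-0.08,0,0,-1,0,-0.16,0,0,-1,0,-0.24,0,0,-1,0,-0.28,0,0,-1,0,-0.28,0.1,0,-1,0,-0.28,0.16,0,-1,0,-0.28,0.16,0,-1,0,-0.28,0.16,0,-1]'

```text
time_s: 28.95
position: [0.4802, 0.3499, 0.0539]
ee_rot: [[0.98, 0.197, -0.003], [0.197, -0.98, -0.001], [-0.003, 0.001, -1.0]]
wrist_force: [0.1, -0.1, 0.0]
opening: 0.004
finger_force: 0.0
```

Run:
```python
from h import *
st();im=grab_frame("top");print(saucer(im));c=[.4890,.3220]
print(tool(spot(c,0,-.030,.0145),YAW),ctrl.observe()["qpos"][6])
print([(np.round(d["extent"]).astype(int).tolist(),round(d["p"],2)) for d in look_for("capsule0","top")[:10]])
```

```text
28.95 [[536.9 -87.9  53.9]] [0.4802 0.3499 0.0539] [ 0.1 -0.1  0. ] 0.004 0.0
((110.0, 251.5), 134.5595703125, array([0.41802816, 0.34432322, 0.011     ]))
[0.0038, -0.0006, 0.0816, 0.0] -2.465642159234811
[([114, 234, 20, 13], 0.81), ([327, 174, 15, 15], 0.8), ([327, 189, 15, 15], 0.66), ([412, 296, 22, 19], 0.62), ([106, 189, 19, 13], 0.6), ([376, 291, 22, 18], 0.55), ([441, 246, 19, 19], 0.47)]
```

The gripper came up empty: green had been knocked aside before I closed. I'll back off and look.

Call:
send_rows --moves '[0,0,-0.1,0,0.09,0,0.0,-0.2,0,0.09,0,0.1,-0.2,0,0.09,0,0.2,-0.2,0,0.09,0,0.3,-0.2,0,0.09,0,0.4,-0.2,0,0.09,0,0.4,-0.2,0,0.09,0,0.4,-0.2,0,0.09]'

```text
time_s: 29.85
position: [0.5221, 0.1522, 0.1566]
ee_rot: [[0.981, 0.192, 0.003], [0.192, -0.981, -0.0], [0.003, 0.001, -1.0]]
wrist_force: [-0.0, 0.4, 0.7]
opening: 0.542
finger_force: 0.0
```

Run:
```python
from h import *
st();im=grab_frame("top");cv2.imwrite("pics/k.png",cv2.resize(im[140:300,80:340,::-1],None,fx=3,fy=3,interpolation=cv2.INTER_CUBIC));cv2.imwrite("pics/kf.png",im[:,:,::-1])
im=im[150:230,290:390,::-1];cv2.imwrite("pics/k2.png",cv2.resize(im,None,fx=6,fy=6,interpolation=cv2.INTER_CUBIC))
```

```text
29.85 [[334.8 -90.2 156.6]] [0.5221 0.1522 0.1566] [-0.   0.4  0.7] 0.542 0.0
```

View pics/k2.png

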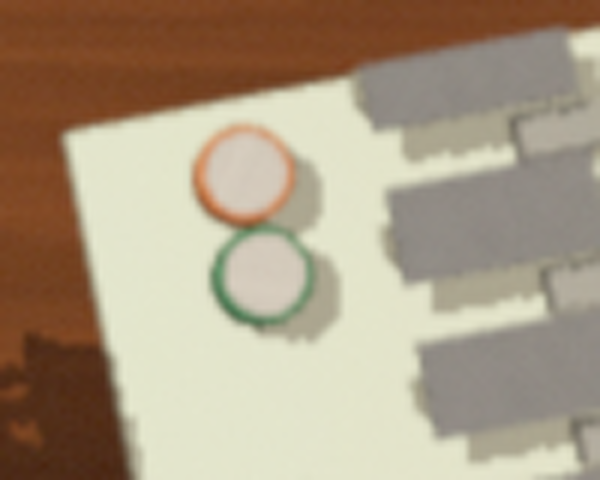

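Green now touches copper, at crop (263,275) against (245,174). Pads closing along the dispenser's x axis still fit either one.

Run:
```python
from h import *
px=np.array([[245,174],[263,275]])/6-.42+[290,150]
w=world(px,.032);print((wd(w,D)*1e3).round(1))
print(tool(dw([[*wd(w,D)[1][:2],.0645]],D)[0],YAW))
im=cv2.imread("pics/kf.png")[:,:,::-1];print(saucer(im))
```

```text
[[ 46.7 -89.4  32. ]
 [ 47.4 -52.6  32. ]]
[-0.0747, 0.5795, 0.1836, -0.0002]
((175.81259155273438, 249.02474975585938), 115.3958740234375, array([0.42423356, 0.20233063, 0.011     ]))
```

Call:
send_rows --moves '[-0.01,0.1,0,0,0.09,-0.03,0.2,0,0,0.09,-0.05,0.3,0,0,0.09,-0.07,0.4,0,0,0.09,-0.074,0.5,0,0,0.09,-0.074,0.579,0,0,0.09,-0.074,0.579,0,0,0.09,-0.074,0.579,0,0,0.09]'

```text
time_s: 30.7
position: [0.542, -0.136, 0.1554]
ee_rot: [[0.98, 0.197, 0.001], [0.197, -0.98, 0.001], [0.002, -0.001, -1.0]]
wrist_force: [0.7, 1.7, 0.1]
opening: 0.544
finger_force: 0.0
```

Call:
send_rows --moves '[0,0,0.08,0,0.09,0,0,0.16,0,0.09,0,0,0.18,0,0.09,0,0,0.18,0,0.09,0,0,0.18,0,0.09,0,0,0.18,0,0.09]'

```text
time_s: 31.3
position: [0.5429, -0.1365, 0.0668]
ee_rot: [[0.98, 0.197, 0.003], [0.197, -0.98, -0.001], [0.003, 0.001, -1.0]]
wrist_force: [-0.5, -0.3, 0.4]
opening: 0.543
finger_force: 0.0
```

Run:
```python
from h import *
st();print(tool(dw([[.0472,-.053,.016]],D)[0],YAW))
im=grab_frame("top");print([(np.round(d["extent"]).astype(int).tolist(),round(d["p"],2)) for d in look_for("capsule0","top")[:10]])
```

```text
31.3 [[ 47.7 -54.   66.8]] [ 0.5429 -0.1365  0.0668] [-0.5 -0.3  0.4] 0.543 0.0
[-0.0023, 0.0008, 0.1017, 0.0002]
[([440, 244, 19, 17], 0.76), ([104, 188, 23, 18], 0.71), ([114, 234, 20, 13], 0.57)]
```

Call:
send_rows --moves '[-0.002,0.001,0,0,0.09,-0.002,0.001,0.05,0,0.09,-0.002,0.001,0.085,0,0.09,-0.002,0.001,0.1,0,0.09,-0.002,0.001,0.1,0,0.09,-0.002,0.001,0.1,0,-1,-0.002,0.001,0.1,0,-1,-0.002,0.001,0.1,0,-1]'

```text
time_s: 32.2
position: [0.5408, -0.1377, 0.0155]
ee_rot: [[0.981, 0.196, 0.001], [0.196, -0.981, -0.0], [0.001, 0.001, -1.0]]
wrist_force: [-0.3, 0.2, 0.9]
opening: 0.386
finger_force: 30.0
```

Call:
send_rows --moves '[0,0,0,0,-1,0,0,0,0,-1,0,0,-0.02,0,-1,0,0,-0.08,0,-1,0,0,-0.16,0,-1,0,0,-0.24,0,-1,0,0,-0.24,0,-1,0,0,-0.24,0,-1]'

```text
time_s: 33.0
position: [0.5408, -0.1381, 0.1363]
ee_rot: [[0.981, 0.196, 0.002], [0.196, -0.981, -0.001], [0.002, 0.002, -1.0]]
wrist_force: [-0.1, 0.3, -0.8]
opening: 0.383
finger_force: 30.0
```

Run:
```python
from h import *
st();im=grab_frame("top");print(saucer(im));cv2.imwrite("pics/g1.png",im[:,:,::-1]);c=[.4890,.3220]
print(tool(spot(c,0,-.030,.06),YAW))
print([(np.round(d["extent"]).astype(int).tolist(),round(d["p"],2)) for d in look_for("capsule0","top")[:10]])
```

```text
33.0 [[ 46.4 -51.6 136.3]] [ 0.5408 -0.1381  0.1363] [-0.1  0.3 -0.8] 0.383 29.999957978725433
((120.98711395263672, 218.92897033691406), 39.37852096557617, array([0.48867361, 0.32202752, 0.011     ]))
[0.0809, -0.9821, 0.1492, -0.0]
[([115, 233, 21, 14], 0.68), ([105, 189, 23, 17], 0.64), ([443, 248, 18, 16], 0.61)]
```

Call:
send_rows --moves '[0.02,-0.08,0,0,-1,0.04,-0.17,0,0,-1,0.06,-0.26,0,0,-1,0.08,-0.35,0,0,-1,0.08,-0.44,0,0,-1,0.08,-0.53,0,0,-1,0.08,-0.62,0,0,-1,0.08,-0.7,0,0,-1]'

```text
time_s: 33.9
position: [0.5086, 0.2153, 0.1332]
ee_rot: [[0.98, 0.198, -0.003], [0.198, -0.98, -0.0], [-0.003, -0.0, -1.0]]
wrist_force: [0.6, 0.5, 0.7]
opening: 0.385
finger_force: 30.0
```

Call:
send_rows --moves '[0,-0.08,0,0,-1,0,-0.16,0,0,-1,0,-0.24,0,0,-1,0,-0.282,0,0,-1,0,-0.282,0.1,0,-1,0,-0.282,0.16,0,-1,0,-0.282,0.16,0,-1,0,-0.282,0.16,0,-1]'

```text
time_s: 34.7
position: [0.4819, 0.3513, 0.0537]
ee_rot: [[0.98, 0.197, -0.003], [0.197, -0.98, -0.001], [-0.003, 0.001, -1.0]]
wrist_force: [0.1, -0.4, 1.1]
opening: 0.382
finger_force: 30.0
```

Run:
```python
from h import *
st();c=[.4890,.3220]
print(tool(spot(c,0,-.030,.013),YAW),ctrl.observe()["qpos"][6])
```

```text
34.7 [[537.9 -89.8  53.7]] [0.4819 0.3513 0.0537] [ 0.1 -0.4  1.1] 0.382 30.000025928020477
[0.0028, 0.0001, 0.0814, 0.0001] -2.4617673313262993
```

Call:
send_rows --moves '[0.002,0,0.04,0,-1,0.002,0,0.07,0,-1,0.002,0,0.081,0,-1,0.002,0,0.081,0,-1,0.002,0,0.081,0,-0.04,0.002,0,0.081,0,-0.04,0.002,0,0.081,0,-0.04,0.002,0,0.03,0,-0.04]'

```text
time_s: 35.5
position: [0.4821, 0.35, 0.0375]
ee_rot: [[0.981, 0.196, -0.004], [0.196, -0.981, -0.003], [-0.005, 0.002, -1.0]]
wrist_force: [-0.4, -0.4, -0.2]
opening: 0.481
finger_force: 0.0
```

Call:
send_rows --moves '[0,0,-0.1,0,0.09,0,0,-0.17,0,0.09,0,0.1,-0.17,0,0.09,0,0.2,-0.17,0,0.09,0,0.3,-0.17,0,0.09,0,0.4,-0.17,0,0.09,0,0.5,-0.17,0,0.09,0,0.5,-0.17,0,0.09]'

```text
time_s: 36.3
position: [0.5349, 0.0964, 0.1244]
ee_rot: [[0.983, 0.184, 0.0], [0.184, -0.983, -0.006], [-0.001, 0.006, -1.0]]
wrist_force: [0.8, 0.0, 0.1]
opening: 0.548
finger_force: 0.0
```

Run:
```python
from h import *
st();im=grab_frame("top")
a=cv2.resize(im[170:270,75:165,::-1],None,fx=4,fy=4,interpolation=cv2.INTER_CUBIC);b=cv2.resize(im[150:250,290:390,::-1],None,fx=4,fy=4,interpolation=cv2.INTER_CUBIC)
cv2.imwrite("pics/c3.png",np.hstack([a,b]))
print([(np.round(d["extent"]).astype(int).tolist(),round(d["p"],2)) for d in look_for("capsule0","top")[:10]])
print(tool(dw([[.0467,-.0895,.0645]],D)[0],YAW))
```

```text
36.3 [[277.5 -91.8 124.4]] [0.5349 0.0964 0.1244] [0.8 0.  0.1] 0.548 0.0
[([416, 296, 14, 21], 0.81), ([322, 172, 15, 14], 0.78), ([441, 250, 19, 14], 0.7), ([107, 188, 21, 20], 0.63), ([377, 294, 22, 16], 0.57), ([102, 214, 17, 18], 0.55), ([115, 231, 19, 16], 0.48)]
[-0.0034, 0.4784, 0.1213, -0.0007]
```

View pics/c3.png

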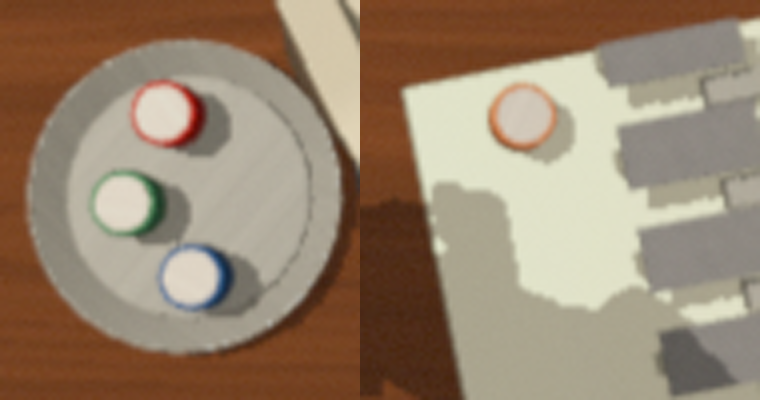

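Red, green and blue are all standing in the saucer. Copper is still on the ledge at crop (523,117), unmoved.

Call:
send_rows --moves '[-0.003,0.1,0,0,0.09,-0.003,0.2,0,0,0.09,-0.003,0.3,0,0,0.09,-0.003,0.4,0,0,0.09,-0.003,0.475,0,0,0.09,-0.003,0.475,0,0,0.09,-0.003,0.475,0.08,0,0.09,-0.003,0.475,0.12,0,0.09]'

```text
time_s: 37.2
position: [0.5779, -0.124, 0.0633]
ee_rot: [[0.98, 0.199, -0.001], [0.199, -0.98, 0.001], [-0.0, -0.002, -1.0]]
wrist_force: [-0.7, 1.4, 0.2]
opening: 0.542
finger_force: 0.0
```

Call:
send_rows --moves '[0,0,0,0,0.09,0,0,0,0,0.09,0,0,0,0,0.09]'

```text
time_s: 37.5
position: [0.5797, -0.1251, 0.0663]
ee_rot: [[0.98, 0.198, 0.003], [0.198, -0.98, 0.0], [0.003, 0.0, -1.0]]
wrist_force: [-0.0, -0.2, 0.6]
opening: 0.545
finger_force: 0.0
```

Run:
```python
from h import *
st();print(tool(dw([[.0467,-.0895,.016]],D)[0],YAW))
```

```text
37.5 [[ 51.6 -92.3  66.3]] [ 0.5797 -0.1251  0.0663] [-0.  -0.2  0.6] 0.545 0.0
[-0.0059, 0.0097, 0.1006, 0.0003]
```

Call:
send_rows --moves '[-0.005,0.009,0,0,0.09,-0.005,0.009,0.04,0,0.09,-0.005,0.009,0.08,0,0.09,-0.005,0.009,0.1,0,0.09,-0.005,0.009,0.1,0,0.09,-0.005,0.009,0.1,0,-1,-0.005,0.009,0.1,0,-1,-0.005,0.009,0.1,0,-1]'

```text
time_s: 38.3
position: [0.5776, -0.1315, 0.0159]
ee_rot: [[0.981, 0.196, 0.002], [0.196, -0.981, -0.0], [0.002, 0.001, -1.0]]
wrist_force: [-0.5, 0.9, 2.4]
opening: 0.384
finger_force: 30.0
```

Call:
send_rows --moves '[0,0,0,0,-1,0,0,0,0,-1,0,0,-0.02,0,-1,0,0,-0.08,0,-1,0,0,-0.16,0,-1,0,0,-0.24,0,-1,0,0,-0.24,0,-1,0,0,-0.24,0,-1]'

```text
time_s: 39.1
position: [0.5772, -0.1317, 0.1362]
ee_rot: [[0.981, 0.196, 0.002], [0.196, -0.981, -0.001], [0.002, 0.002, -1.0]]
wrist_force: [0.6, -0.1, -0.2]
opening: 0.382
finger_force: 30.0
```

Run:
```python
from h import *
st();im=grab_frame("top");print(saucer(im));c=[.4890,.3220]
print(tool(spot(c,0,.036,.06),YAW))
```

```text
39.1 [[ 45.6 -88.6 136.2]] [ 0.5772 -0.1317  0.1362] [ 0.6 -0.1 -0.2] 0.382 29.999965131282806
((120.8427963256836, 218.69432067871094), 39.35893630981445, array([0.48918084, 0.3223497 , 0.011     ]))
[0.0071, -0.852, 0.1492, -0.0]
```

Call:
send_rows --moves '[0,-0.08,0,0,-1,0,-0.17,0,0,-1,0,-0.26,0,0,-1,0.003,-0.35,0,0,-1,0.007,-0.44,0,0,-1,0.007,-0.53,0,0,-1,0.007,-0.62,0,0,-1,0.007,-0.7,0,0,-1]'

```text
time_s: 39.95
position: [0.5092, 0.2142, 0.1332]
ee_rot: [[0.98, 0.197, -0.003], [0.197, -0.98, -0.001], [-0.003, -0.0, -1.0]]
wrist_force: [-0.3, 0.0, -0.4]
opening: 0.38
finger_force: 30.0
```

Call:
send_rows --moves '[0,-0.08,0,0,-1,0,-0.13,0,0,-1,0,-0.152,0,0,-1,0,-0.152,0,0,-1,0,-0.152,0.08,0,-1,0,-0.152,0.14,0,-1,0,-0.152,0.14,0,-1,0,-0.152,0.14,0,-1]'

```text
time_s: 40.75
position: [0.4966, 0.2851, 0.0643]
ee_rot: [[0.981, 0.194, -0.002], [0.194, -0.981, -0.002], [-0.002, 0.001, -1.0]]
wrist_force: [0.5, 0.7, 0.2]
opening: 0.386
finger_force: 30.0
```

Run:
```python
from h import *
st();c=[.4890,.3220]
print(tool(spot(c,0,.036,.0135),YAW),ctrl.observe()["qpos"][6])
```

```text
40.75 [[470.1 -91.3  64.3]] [0.4966 0.2851 0.0643] [0.5 0.7 0.2] 0.386 29.9998676776886
[-0.0002, -0.0036, 0.1016, -0.0003] -2.354877868022007
```

Call:
send_rows --moves '[0,-0.002,0.04,0,-1,0,-0.002,0.08,0,-1,0,-0.002,0.1,0,-1,0,-0.002,0.1,0,-1,0,-0.002,0.1,0,-0.06,0,-0.002,0.1,0,-0.06,0,-0.002,0.1,0,-0.06,0,-0.002,0.05,0,-0.06]'

```text
time_s: 41.55
position: [0.4944, 0.2866, 0.038]
ee_rot: [[0.981, 0.196, -0.004], [0.196, -0.981, -0.002], [-0.005, 0.002, -1.0]]
wrist_force: [-0.5, -0.0, -0.0]
opening: 0.468
finger_force: 0.0
```

Call:
send_rows --moves '[0,0,-0.1,0,-0.06,0,0,-0.2,0,-0.06,0,0.1,-0.25,0,-0.06,-0.1,0.2,-0.25,0,-0.06,-0.1,0.3,-0.25,0,-0.06,-0.1,0.4,-0.25,0,-0.06,-0.1,0.5,-0.25,0,-0.06,-0.1,0.6,-0.25,0,-0.06]'

```text
time_s: 42.35
position: [0.5025, 0.0014, 0.1657]
ee_rot: [[0.98, 0.197, 0.002], [0.197, -0.98, -0.001], [0.002, 0.001, -1.0]]
wrist_force: [2.0, 0.3, -1.2]
opening: 0.472
finger_force: 0.0
```

Call:
send_rows --moves '[0,0.1,0,0,-0.06,0,0.2,0,0,-0.06,0,0.2,0,0,-0.06,0,0.2,0,0,-0.06]'

```text
time_s: 42.75
position: [0.522, -0.0962, 0.165]
ee_rot: [[0.981, 0.193, 0.0], [0.193, -0.981, -0.0], [0.0, 0.0, -1.0]]
wrist_force: [0.3, 0.8, -0.2]
opening: 0.471
finger_force: 0.0
```

Run:
```python
from h import *
st();im=grab_frame("top");cv2.imwrite("pics/tf.png",im[:,:,::-1])
a=cv2.resize(im[170:270,75:255,::-1],None,fx=4.4,fy=4.4,interpolation=cv2.INTER_CUBIC);cv2.imwrite("pics/t.png",a)
```

```text
42.75 [[ 91.2 -41.4 165. ]] [ 0.522  -0.0962  0.165 ] [ 0.3  0.8 -0.2] 0.471 0.0
```

View pics/t.png

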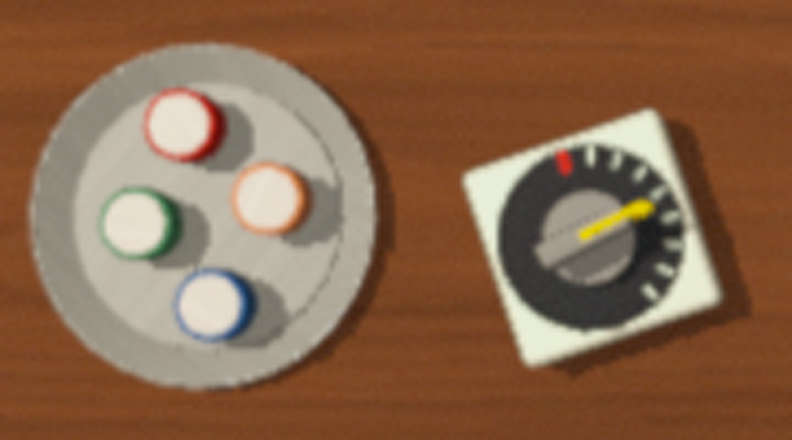

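All four capsules are in the saucer. The zero mark is at crop (564,163) and the yellow pointer runs from (583,238) to (650,207), so next I measure the dial.

Run:
```python
from h import *
f=lambda p:np.array(p)/4.4-.39+[75,170]
b=world(f([[655,110],[463,177],[533,367],[722,298]]),.03)[:,:2];c=b.mean(0)
e=[b[0]-b[3],b[1]-b[2],b[1]-b[0],b[2]-b[3]];print(c.round(4),[np.degrees(np.arctan2(*v[::-1])).round(1) for v in e],[np.linalg.norm(v).round(4) for v in e])
m=world(f([[564,163]]),.031)[0,:2]-c;print("mark",np.degrees(np.arctan2(m[1],m[0])).round(1),np.linalg.norm(m).round(4))
im=cv2.imread("pics/tf.png");h=cv2.cvtColor(im,cv2.COLOR_BGR2HSV);y=cv2.inRange(h,(22,140,120),(34,255,255));y[:190]=0;y[260:]=0;y[:,:185]=0;y[:,240:]=0
v,u=np.nonzero(y);w=world(np.c_[u,v],.067)[:,:2];q=w-w.mean(0);a=np.linalg.svd(q)[2][0]
if a@(w.mean(0)-c)<0:a=-a
print("pointer",len(u),np.degrees(np.arctan2(a[1],a[0])).round(1),"tip-centre line",w.mean(0).round(4), np.cross(a,c-w.mean(0)).round(4))
```

```text
[0.4793 0.128 ] [np.float64(20.2), np.float64(21.0), np.float64(109.7), np.float64(110.4)] [np.float64(0.0972), np.float64(0.0984), np.float64(0.0987), np.float64(0.0973)]
mark 21.9 0.039
pointer 51 -65.7 tip-centre line [0.4887 0.1106] -0.0014<stdin>:9: DeprecationWarning: Arrays of 2-dimensional vectors are deprecated. Use arrays of 3-dimensional vectors instead. (deprecated in NumPy 2.0)
```

Call:
send_rows --moves '[0.004,-0.1,0,-0.02,-0.2,0.004,-0.2,0,-0.04,-0.2,0.004,-0.3,0,-0.065,-0.2,0.004,-0.4,0,-0.09,-0.2,0.004,-0.457,0,-0.115,-0.2,0.004,-0.457,0,-0.14,-0.2,0.004,-0.457,0,-0.165,-0.2,0.004,-0.457,0,-0.187,-0.2]'

```text
time_s: 43.6
position: [0.4779, 0.1325, 0.1652]
ee_rot: [[0.209, 0.978, 0.001], [0.978, -0.209, -0.0], [0.0, 0.001, -1.0]]
wrist_force: [0.3, -0.1, -0.3]
opening: 0.398
finger_force: 0.0
```

Call:
send_rows --moves '[0,0,0,-0.023,-0.2,0,0,0,-0.046,-0.2,0,0,0,-0.069,-0.2,0,0,0,-0.092,-0.2,0,0,0,-0.099,-0.2,0,0,0,-0.099,-0.2,0,0,0,-0.099,-0.2]'

```text
time_s: 44.3
position: [0.4785, 0.1311, 0.165]
ee_rot: [[-0.39, 0.921, 0.0], [0.921, 0.39, 0.0], [-0.0, 0.0, -1.0]]
wrist_force: [1.5, -0.4, 0.6]
opening: 0.402
finger_force: 0.0
```

Run:
```python
from h import *
st();s=ctrl.observe();print(tool([.4793,.128,.043],np.radians(114.3)),np.degrees(np.arctan2(s["ee_rot"][1][0],s["ee_rot"][0][0])),s["qpos"][6])
```

```text
44.3 [[322.6 -43.3 165. ]] [0.4785 0.1311 0.165 ] [ 1.5 -0.4  0.6] 0.402 0.0
[-0.0063, -0.0009, 0.244, -0.0037] 112.98388873229365 -0.4199956324237952
```

Call:
send_rows --moves '[-0.006,-0.001,0.06,-0.0037,-0.2,-0.006,-0.001,0.14,-0.0037,-0.2,-0.006,-0.001,0.2,-0.0037,-0.2,-0.006,-0.001,0.24,-0.0037,-0.2,-0.006,-0.001,0.243,-0.0037,-0.2,-0.006,-0.001,0.243,-0.0037,-0.2,-0.006,-0.001,0.243,-0.0037,-1,-0.006,-0.001,0.243,-0.0037,-1]'

```text
time_s: 45.1
position: [0.4807, 0.1271, 0.0445]
ee_rot: [[-0.411, 0.912, 0.002], [0.912, 0.411, 0.0], [-0.001, 0.002, -1.0]]
wrist_force: [0.2, 0.0, -0.1]
opening: 0.277
finger_force: 0.0
```

Call:
send_rows --moves '[0,0,0,0,-1,0,0,0,0,-1,0,0,0,0,-1]'

```text
time_s: 45.4
position: [0.4812, 0.127, 0.0441]
ee_rot: [[-0.41, 0.912, 0.003], [0.912, 0.41, 0.0], [-0.001, 0.002, -1.0]]
wrist_force: [2.7, -1.2, 3.6]
opening: 0.129
finger_force: 29.8
```

Run:
```python
from h import *
st();s=ctrl.observe();y=np.degrees(np.arctan2(s["ee_rot"][1][0],s["ee_rot"][0][0]));print(y,(200.3-y)/360,s["ft_torque"])
```

```text
45.4 [[318.1 -45.1  44.1]] [0.4812 0.127  0.0441] [ 2.7 -1.2  3.6] 0.129 29.763363897800446
114.23367885117347 0.23907311430229597 [-0.06568809 -0.56834466  0.04780721]
```

Call:
send_rows --moves '[0,0,0,-0.015,-1,0,0,0,-0.033,-1,0,0,0,-0.051,-1,0,0,0,-0.069,-1,0,0,0,-0.087,-1,0,0,0,-0.105,-1,0,0,0,-0.123,-1,0,0,0,-0.14,-1]'

```text
time_s: 46.2
position: [0.4829, 0.1291, 0.0441]
ee_rot: [[-0.965, 0.26, 0.005], [0.26, 0.965, 0.005], [-0.004, 0.006, -1.0]]
wrist_force: [8.0, 6.1, -5.8]
opening: 0.127
finger_force: 29.9
```

Call:
send_rows --moves '[0,0,0,-0.018,-1,0,0,0,-0.036,-1,0,0,0,-0.054,-1,0,0,0,-0.072,-1,0,0,0,-0.09,-1,0,0,0,-0.099,-1,0,0,0,-0.099,-1,0,0,0,-0.099,-1]'

```text
time_s: 47.0
position: [0.4827, 0.1311, 0.0442]
ee_rot: [[-0.937, -0.348, 0.006], [-0.348, 0.937, 0.009], [-0.008, 0.006, -1.0]]
wrist_force: [8.9, 10.5, -8.0]
opening: 0.127
finger_force: 29.9
```

Run:
```python
from h import *
st();s=ctrl.observe();y=np.degrees(np.arctan2(s["ee_rot"][1][0],s["ee_rot"][0][0]));print(y%360,s["ft_torque"])
```

```text
47.0 [[321.8 -47.5  44.2]] [0.4827 0.1311 0.0442] [ 8.9 10.5 -8. ] 0.127 29.85540121793747
200.37317595200585 [ 2.2333998  -1.95866572  0.02806506]
```

Call:
send_rows --moves '[0,0,0,0,-0.2,0,0,0,0,-0.2,0,0,0,0,-0.2,0,0,-0.06,0,-0.2,0,0,-0.15,0,-0.2,0,0,-0.24,0,-0.2,0,-0.1,-0.24,0,-0.2,0,-0.2,-0.24,0,-0.2]'

```text
time_s: 47.8
position: [0.5153, 0.0328, 0.1651]
ee_rot: [[-0.937, -0.35, 0.003], [-0.35, 0.937, -0.001], [-0.003, -0.002, -1.0]]
wrist_force: [1.4, -0.1, -0.9]
opening: 0.398
finger_force: 0.0
```

Call:
send_rows --moves '[0,-0.1,0,0,-0.2,0,-0.2,0,0,-0.2,0,-0.3,0,0,-0.2,0,-0.3,0,0,-0.2,0,-0.3,0,0,-0.2]'

```text
time_s: 48.3
position: [0.5659, -0.1094, 0.1626]
ee_rot: [[-0.939, -0.343, -0.001], [-0.343, 0.939, 0.001], [0.001, 0.001, -1.0]]
wrist_force: [-0.5, 0.4, 0.8]
opening: 0.403
finger_force: 0.0
```

Run:
```python
from h import *
st();im=grab_frame("top");cv2.imwrite("pics/ff.png",im[:,:,::-1])
c=np.array([.4793,.128]);h=cv2.cvtColor(im,cv2.COLOR_RGB2HSV);y=cv2.inRange(h,(22,140,120),(34,255,255));y[:190]=0;y[260:]=0;y[:,:185]=0;y[:,240:]=0
v,u=np.nonzero(y);w=world(np.c_[u,v],.067)[:,:2];q=w-w.mean(0);a=np.linalg.svd(q)[2][0];a=a*np.sign(a@(w.mean(0)-c))
print(len(u),np.degrees(np.arctan2(a[1],a[0])),saucer(im))
cv2.imwrite("pics/f.png",cv2.resize(im[170:270,75:255,::-1],None,fx=4.4,fy=4.4,interpolation=cv2.INTER_CUBIC))
```

```text
48.3 [[ 69.7 -81.9 162.6]] [ 0.5659 -0.1094  0.1626] [-0.5  0.4  0.8] 0.403 0.0
45 18.05871514170516 ((121.00443267822266, 218.96514892578125), 39.37733840942383, array([0.48859533, 0.32198851, 0.011     ]))
```

View pics/f.png

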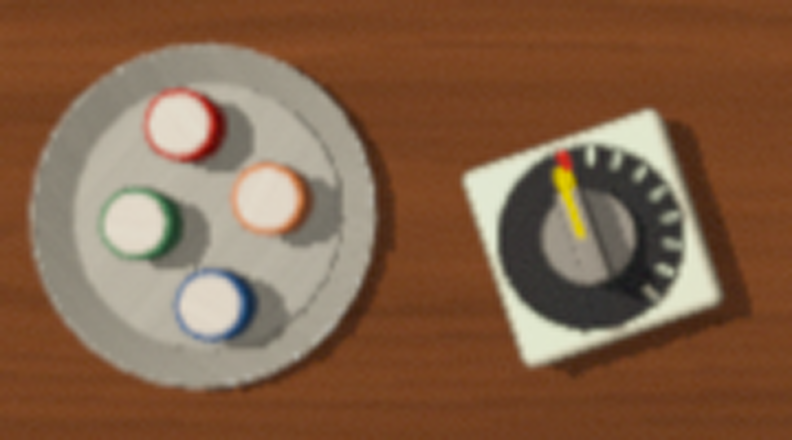

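Run:
```python
from h import *
for f in("tf","ff"):
    im=cv2.imread(f"pics/{f}.png").astype(float)[190:260,185:240]
    wt=np.minimum(im[...,1],im[...,2])-im[...,0];wt=np.clip(wt-45,0,None);print((wt>0).sum())
    v,u=np.indices(wt.shape);w=world(np.c_[u.ravel()+185,v.ravel()+190],.067)[:,:2];k=wt.ravel()
    m=(w*k[:,None]).sum(0)/k.sum();C=np.cov(w.T,aweights=k);a=np.linalg.eigh(C)[1][:,1];
    d=m-[.4793,.128];a=a*np.sign(a@d);print(f,np.degrees(np.arctan2(a[1],a[0])).round(2),m.round(4),"from centre",np.degrees(np.arctan2(d[1],d[0])).round(1),np.linalg.norm(d).round(4))
print(proj([[.4793,.128,.066],[.4793,.128,.03]]))
```

```text
67
tf -65.04 [0.4883 0.1117] from centre -61.1 0.0186
63
ff 17.59 [0.4981 0.1356] from centre 21.9 0.0203
[[207.38332274 223.29054457]
 [209.43603764 223.65728796]]
```

Run:
```python
from h import *
i=camera_info("wrist");T=np.array(i["camera_from_world"]);s=ctrl.observe();R=np.array(s["ee_rot"])
o=-T[:3,:3].T@T[:3,3];print("cam in tool",(R.T@(o-s["position"])).round(3),"look in tool",(R.T@(-T[2,:3])).round(2),i["K"][0])
print(tool([.4793,.128,.20]))
```

```text
cam in tool [ 0.08  -0.    -0.157] look in tool [-0.29 -0.    0.96] [324.97930386   0.         277.64563247]
[-0.0009, 0.5017, -0.0737, 0.0]
```

Call:
send_rows --moves '[0,0.1,-0.04,0,-0.2,0.03,0.2,-0.07,0,-0.2,0.06,0.3,-0.07,0,-0.2,0.1,0.4,-0.07,0,-0.2,0.1,0.5,-0.07,0,-0.2,0.1,0.5,-0.07,0,-0.2,0.1,0.5,-0.07,0,-0.2,0.1,0.5,-0.07,0,-0.2]'

```text
time_s: 49.15
position: [0.4328, 0.1093, 0.1981]
ee_rot: [[-0.937, -0.349, 0.0], [-0.349, 0.937, -0.002], [0.0, -0.002, -1.0]]
wrist_force: [0.7, 0.7, -0.4]
opening: 0.399
finger_force: 0.0
```

Call:
send_rows --moves '[0,0,0,0,-0.2,0,0,0,0,-0.2]'

```text
time_s: 49.35
position: [0.4334, 0.1084, 0.1979]
ee_rot: [[-0.939, -0.345, -0.001], [-0.345, 0.939, 0.0], [0.001, 0.001, -1.0]]
wrist_force: [-0.7, 0.7, -0.9]
opening: 0.404
finger_force: 0.0
```

Run:
```python
from h import *
st();uv=proj([[.4793,.128,.03]],"wrist")[0].round().astype(int);print(uv)
im=grab_frame("wrist");cv2.imwrite("pics/w.png",im[:,:,::-1])
```

```text
49.35 [[309.3   5.4 197.9]] [0.4334 0.1084 0.1979] [-0.7  0.7 -0.9] 0.404 0.0
[280 236]
```

View pics/w.png

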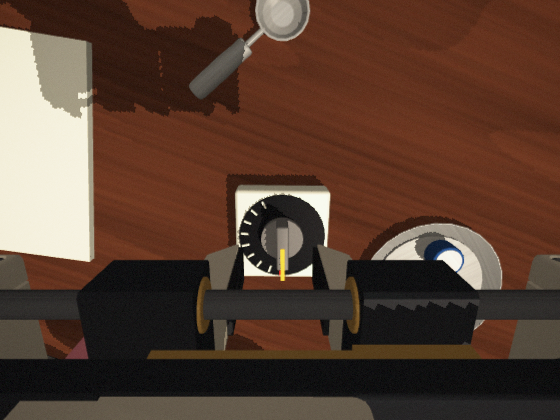

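The wrist view shows the pointer along column 282, rows 250–280, nearly parallel to the sides of the box. I'll fit both angles from it.

Run:
```python
from h import *
im=cv2.imread("pics/w.png").astype(float);g=im.min(2)
def ang(p,z):
    w=world(np.array(p,float),z,"wrist")[:,:2];q=w-w.mean(0);a=np.linalg.svd(q,full_matrices=False)[2][0];r=q@[-a[1],a[0]];return np.degrees(np.arctan2(a[1],a[0]))%180,r.std()*1e3,w.mean(0).round(4)
top=[];L=[];Rr=[]
for u in range(244,324,2):
    c=g[176:196,u];k=np.argmax(c>120);top.append((u,176+k-1+(120-c[k-1])/(c[k]-c[k-1])))
for v in range(192,242,2):
    r=g[v,226:246];k=np.argmax(r>120);L.append((226+k-1+(120-r[k-1])/(r[k]-r[k-1]),v))
    r=g[v,320:340][::-1];k=np.argmax(r>120);Rr.append((339-(k-1)-(120-r[k-1])/(r[k]-r[k-1]),v))
print("top",ang(top,.03),"L",ang(L,.03),"R",ang(Rr,.03))
wt=np.clip(np.minimum(im[...,1],im[...,2])-im[...,0]-50,0,None);P=[];
for v in range(251,279):
    r=wt[v,268:298]
    if r.sum()>50:P.append((268+(r*np.arange(30)).sum()/r.sum(),v))
print(len(P),np.round(P[::5],1).tolist(),"pointer",ang(P,.067))
```

```text
top (np.float64(109.2991500029605), np.float64(0.10124463191004299), array([0.4307, 0.1133])) L (np.float64(19.20939011726046), np.float64(0.1729809830674978), array([0.4746, 0.0761])) R (np.float64(19.630002679039645), np.float64(0.2116432900933864), array([0.4409, 0.1682]))
28 [[282.0, 251.0], [282.0, 256.0], [282.0, 261.0], [282.1, 266.0], [282.1, 271.0], [282.1, 276.0]] pointer (np.float64(20.751159268957124), np.float64(0.042777969015404274), array([0.4932, 0.1348]))
```

Run:
```python
from h import *
print(job.hand_in())
```

```text
the job is handed in; nothing more can be done
None
```

I pushed all four capsules out with their slides and put them in the steel saucer, then turned the tally dial to within about 1–3° of the zero mark as measured in the camera images, and handed the job in at about 49 s.

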